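Set the stroke stop of the lid press and stack its lids

ROBOT

A 7-joint arm with a two-finger parallel gripper is mounted at the origin on the work surface. World frame = base frame: x ahead of the robot, y to its left, z up, the work surface at z = 0. Lengths are in m, angles in rad, forces in N, time in s.
With the tool pointing down it reaches from about 0.35 to 0.9 m from the base axis. Payload 8.1 kg.
Tool frame: the origin (TCP) lies on the centre line of the jaws, within the pads' length; the fingertips stand 8 mm ahead of it and the grasp point (between the pads) lies 11 mm behind it (tip_reach is the distance from the TCP to the fingertips, in m); x points along the fingers, y is the direction in which the jaws open and shut, and the axes are right-handed (so a half turn about x gives the same grasp; the last joint's range is limited). The gripper opens to 85 mm and grips with 20 to 120 N. Pads are 22 mm wide; open, the fingers measure 114 mm over their backs; the gripper's body (76 mm by 85 mm) begins 54 mm behind the grasp point. The pads swing forward as they close: fully open they stand 13 mm farther back than shut.
Start: joints at [1.117, 0.434, 0.025, 1.573, -0.012, 1.134, -0.075], TCP at [0.215, -0.587, 0.239] pointing down, gripper open.
Joint ranges: [-2.62, 2.62], [-0.44, 2.09], [-1.27, 1.32], [0.08, 2.57], [-1.32, 4.46], [0.12, 2], [-2.74, 2.74]. Speed limits (rad/s): [2.22, 2.22, 3.01, 3.01, 3.14, 3.14, 3.14].

INTERFACE

Orientations are given as a 3x3 rotation matrix whose columns are the frame's x, y, z axes.
In Python, from workcell import * gives the robot as it stands.
- The arm moves only by the shell command python3 -m handwheel 'ROWS' [FORCE]. ROWS is JSON, one flat list of numbers, 5 for each row, row after row: the shift along the tool's x, y, z in m, then the turn about the tool's x in degrees, then the finger opening in m, from 0 to 0.0854. In form: [x, y, z, turn, jaw, x, y, z, turn, jaw, ...]. A call has 1 to 8 rows; each row shifts and turns the commanded pose from where the row before left it, along the tool's axes as they then stand; what a row does not reach is not made up. A row lasts 1/12 s, in which the tool goes at most 41.7 mm and 7.16 degrees, less where a joint would pass 70% of its speed; a pose out of reach is approached as far as the arm can. A call is refused whole if a number of a shift passes 0.0417 or a number of a turn 7.16, either way. A call with a gripper value outside its range is refused whole. The fingers move at their own pace and stop on an object; FORCE is the grip in N (left out, the last holds). Time passes only in rows, so rows that do not move let the fingers close. It gives the time, the measured TCP pose, the force and the opening at its end, in the units of the state.
- get_state(): the state, without advancing time (a new reading comes with each control period).
- get_image(name): name is "side" or "top" or "wrist"; returns a dict with "pixels" (420x560x3 uint8, red, green, blue), "mtx" (3x3 intrinsics, pixels), "rvec" (rotation vector, rad) and "tvec" (3), from world to camera coordinates, as OpenCV has them. Camera axes: x right, y down, z forward; pixel columns grow to the right and rows downward; lengths in m; the calibration is good to about 2 mm. The wrist camera is an equidistant fisheye: a pixel r from the principal point sees the ray r / f radians off the axis. A picture is of the moment at which its call begins. There is no depth.
- job_done(): hands the job in, once; it reports no verdict.
The state is a dict: "clock": time; "joint_positions": joint angles; "qvel": joint speeds; "tau": joint torques, N m; "ee_pos": TCP position; "ee_rot": TCP orientation; "contact_force": force on the tool from outside, world axes, zero at the start; "wrist_torque": the same for the moment, N m; "width": finger opening in m.
Only numpy, scipy, OpenCV 4.12 (cv2) and the standard library are available. Lean on these libraries where they do the work, as an engineer would, in place of code of your own. Each camera call takes 0.05 s, during which the arm holds its last target. There are 200 camera calls.

TASK

Get the takeaway lid press ready: lay the setting block on the anvil strip beneath the stop screw and turn the screw down with the driver until the block just drags under the screw, neither loose nor clamped. Finish with the block back on its wooden tray, the driver upright in its wooden rest, and all the loose lids stacked squarely on the lid stand, cut corners over cut corners, each skirt right down over the one below. Never turn the screw with the fingers, and do not knock over or push away the bowl, cup, bottle and jar standing about.

Things in the scene. Friction and masses are not known exactly. Their poses are not given: they have to be found in the camera images.
- press: lid press fixed to the counter, base 300 x 240 x 24 mm. Origin: centre of its underside; x from open front to column, y left. Column behind x = 55 mm at y = -25 to 95 mm, 250 mm high. Stop arm over the anvil at y = -50 mm, 46 mm wide, from x = -30 to 63 mm, 75 to 95 mm above the counter. Press plate 123 mm up over y = 22 to 88, x from -41 mm; carriage left of y = -25, behind x = 27 mm, to 155 mm high; lever far left, to 340 mm
- anvil (a point): point on the top of the steel anvil strip let in flush with the base (24 mm above the counter) right below the stop screw, at press x = -10, y = -50 mm; axes as the press. The strip is 60 mm wide and runs from 130 mm in front of this point to 40 mm behind it; a block goes in along x from the front
- stop_screw: the stop screw of the press, slotted head up. Origin: centre of the lower end of its black rubber tip (12 mm across) while nothing presses on it; axes as the press. Its height over the anvil is the gap. The rubber gives 1 mm for each 12 N
- stop_slot (a point): centre of the floor of the slot in the screw's round steel head (32 mm across): the slot is 7 mm wide, 7 mm deep and open at both ends, x runs along it, z up. This point lies 60 mm above the screw's tip
- stop_turn (a joint): turn of the stop screw in rad, growing clockwise seen from above, which lowers the screw by 4 mm a turn. At 0 the tip stands 36 mm above the anvil. Stiff (0.06 N m) and stays where it is left
- setting_block: the loose bright aluminium setting block, 120 x 38 x 26 mm (x, y, z), 26 mm high as it lies, about 0.3 kg; at the start it lies on the wooden tray. Origin: centre of its underside
- tray: the low wooden tray, fixed, 140 x 180 mm (x, y), floor 6 mm above the counter, rim 8 mm wide and 8 mm above the floor. Origin: centre of its underside
- driver: flat-bladed driver upright in the rest, 112 mm long, 0.16 kg. Origin: centre of the blade's end; z up to the handle, x along the blade's width. Blade 20 mm wide, 2.4 mm thick at its end, 4 mm at 14 mm up; shank 14 mm; collar 36 mm across at 50 to 56 mm, which sits on the rest; handle from 56 to 112 mm, 26 mm along x, 20 mm (flat sides) along y
- rest: the driver's rest: a wooden block 70 x 70 x 60 mm, fixed, with a 26 mm square pocket, 55 mm deep, open at the top. Origin: centre of its underside. With the collar down on it the driver's blade end is 10 mm above the counter
- lid0: one of 2 to 4 like black lids on the counter, right way up, 50 g: 104 (x) x 62 mm. Origin: centre of the underside; +x points to the end whose two corners are cut off (16 mm at 45 degrees), the others are square. Underside to shoulder 16 mm, above it a pad 5.5 mm in from the edge, 6 mm high, its top edge drawn in 3 mm. Skirt below: 4 mm thick, 12 mm deep, going over the next lid's pad with 1.5 mm play
- lid1: one of 2 to 4 like black lids on the counter, right way up, 50 g: 104 (x) x 62 mm. Origin: centre of the underside; +x points to the end whose two corners are cut off (16 mm at 45 degrees), the others are square. Underside to shoulder 16 mm, above it a pad 5.5 mm in from the edge, 6 mm high, its top edge drawn in 3 mm. Skirt below: 4 mm thick, 12 mm deep, going over the next lid's pad with 1.5 mm play
- lid2: one of 2 to 4 like black lids on the counter, right way up, 50 g: 104 (x) x 62 mm. Origin: centre of the underside; +x points to the end whose two corners are cut off (16 mm at 45 degrees), the others are square. Underside to shoulder 16 mm, above it a pad 5.5 mm in from the edge, 6 mm high, its top edge drawn in 3 mm. Skirt below: 4 mm thick, 12 mm deep, going over the next lid's pad with 1.5 mm play
- lid3: one of 2 to 4 like black lids on the counter, right way up, 50 g: 104 (x) x 62 mm. Origin: centre of the underside; +x points to the end whose two corners are cut off (16 mm at 45 degrees), the others are square. Underside to shoulder 16 mm, above it a pad 5.5 mm in from the edge, 6 mm high, its top edge drawn in 3 mm. Skirt below: 4 mm thick, 12 mm deep, going over the next lid's pad with 1.5 mm play
- stand: wooden lid stand, fixed: a board 130 x 88 x 14 mm with a 6 mm pad on it like that of a lid, so the first lid drops over it; the next rest on each other's shoulders, 16 mm a layer, and only with cut corners over cut corners. Origin: centre of its underside; +x points to the end with the cut corners
- stand_top (a point): centre of the stand's board top, 14 mm above the counter: the underside of a seated first lid's centre lies here; axes as the stand
- stand_key (a point): point 45 mm along x from stand_top: shows the way a seated lid must point (its x the same way)
- bowl: white bowl, 110 mm across; to be left standing where it is. Origin: centre of its underside
- steel_cup: steel cup, 72 mm across; to be left standing where it is. Origin: centre of its underside
- soy_bottle: brown bottle, 150 mm tall; to be left standing where it is. Origin: centre of its underside
- pickle_jar: glass jar, 85 mm tall; to be left standing where it is. Origin: centre of its underside
Things that resemble listed ones, but are neither listed nor needed, are in the scene too. Leave any red look-alike of the lid0 alone.

How it is judged:
By the outcome, as a careful person would: the job done as asked, in the order asked, and still so for the second after the job is handed in, with the robot touching nothing.
Of lid0, lid1, lid2, lid3 only 2 to 4 are there at a start; the rules pass over those that are not, and their reading is None.
At some moment in a run one of setting_block, lid0, lid1, lid2, lid3 may be knocked a few centimetres aside while the robot is not near it.
It also fails if it takes over 210 s, if anything falls off the work surface, if the arm or the gripper's body presses on something with over 40 N, if the wrist force passes 120 N, or if a joint passes its speed limit or range.

## Working session

There is one attempt and no reset: what is moved stays moved. The work goes in short steps, Python scripts to look and compute and a shell command to move; the robot and the scene stay as the last step left them, time stands still between calls to the robot, and variables do not carry over. Pictures are saved under pics/ and viewed, about 12 in all and at most 16, crops included, and the job is handed in when it is done.

```bash
ls; mkdir -p pics
cat > h.py <<'E'
import numpy as np, cv2
from workcell import *
def snap(n,f=None):
    im=get_image(n)
    if f: cv2.imwrite('pics/'+f,im['pixels'][:,:,::-1])
    np.savez('last_%s.npz'%n,**im)
    return im
def load(n): return dict(np.load('last_%s.npz'%n))
def ray(im,u,v,fish=False):
    K=im['mtx'];R=cv2.Rodrigues(np.array(im['rvec'],float))[0];t=np.array(im['tvec'],float).reshape(3)
    x=(u-K[0,2])/K[0,0];y=(v-K[1,2])/K[1,1]
    if fish:
        r=np.hypot(x,y);d=np.array([x/r*np.sin(r),y/r*np.sin(r),np.cos(r)]) if r>1e-9 else np.array([0,0,1.])
    else: d=np.array([x,y,1.]);d/=np.linalg.norm(d)
    return -R.T@t,R.T@d
def onz(im,u,v,z,fish=False):
    o,d=ray(im,u,v,fish);return (o+d*(z-o[2])/d[2])
def proj(im,P,fish=False):
    K=im['mtx'];R=cv2.Rodrigues(np.array(im['rvec'],float))[0];t=np.array(im['tvec'],float).reshape(3)
    c=R@np.array(P,float)+t
    if fish:
        th=np.arctan2(np.hypot(c[0],c[1]),c[2]);p=np.arctan2(c[1],c[0]);return np.array([K[0,2]+K[0,0]*th*np.cos(p),K[1,2]+K[1,1]*th*np.sin(p)])
    return np.array([K[0,0]*c[0]/c[2]+K[0,2],K[1,1]*c[1]/c[2]+K[1,2]])
E
python3 - <<'E'
from h import *
for n in('top','side','wrist'):
    im=snap(n,n+'0.png'); o,d=ray(im,280,210); print(n,o,d,im['mtx'].tolist())
s=get_state();print(s)
E
```

```text
pics
top [ 0.44953789 -0.09943318  2.03387133] [ 4.44391519e-02 -1.06205409e-04 -9.99012087e-01] [[538.3470521828905, 0.0, 273.054928453071], [0.0, 538.3470521828905, 208.03955784290815], [0.0, 0.0, 1.0]]
side [0.38086603 0.91626302 1.10660707] [ 0.1025738  -0.71218302 -0.69445947] [[411.8198476635859, 0.0, 271.463882705591], [0.0, 411.8198476635859, 209.30543585737547], [0.0, 0.0, 1.0]]
wrist [ 0.27799084 -0.56367359  0.37445719] [-0.26921755 -0.09202013 -0.95867315] [[325.19226210127806, 0.0, 281.31683460078574], [0.0, 325.19226210127806, 204.17666609121932], [0.0, 0.0, 1.0]]
{'clock': 0.15, 'joint_positions': array([ 1.11737901,  0.43505388,  0.0249707 ,  1.57387198, -0.0116065 ,
        1.13401186, -0.07508692]), 'qvel': array([-1.65554336e-03, -1.05885834e-03,  4.37340802e-04, -2.81670740e-03,
       -1.42838402e-04, -4.29539827e-05, -1.41443283e-03]), 'tau': array([ 1.89963939e-03, -6.70878482e+01,  1.02593958e+00, -3.16443872e+01,
        1.56042154e-02,  9.12993040e-03,  1.95089854e-05]), 'ee_pos': array([ 0.21462423, -0.58659782,  0.23871806]), 'ee_rot': array([[-5.06933973e-04,  3.43613456e-01, -9.39111035e-01],
       [ 1.08770833e-03, -9.39110410e-01, -3.43613815e-01],
       [-9.99999280e-01, -1.19566841e-03,  1.02315754e-04]]), 'contact_force': array([0.21000043, 0.67574592, 1.5416624 ]), 'wrist_torque': array([-0.01499325, -0.02708678,  0.04996621]), 'width': 0.0854276438610843}
```

View pics/top0.png

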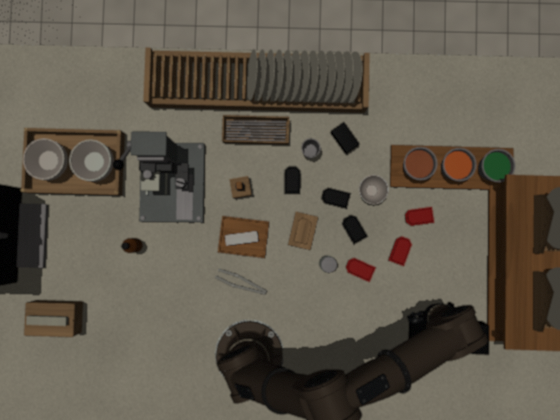

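View pics/side0.png

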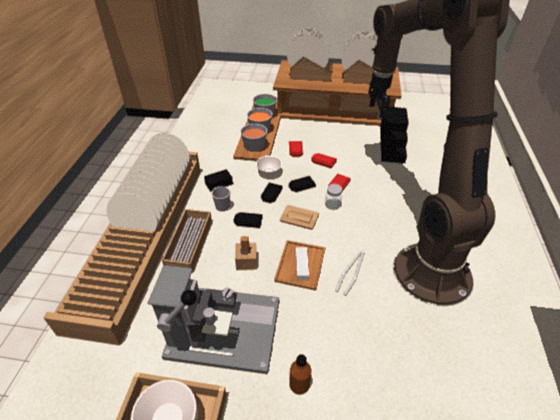

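The top view shows the press at (172,180), tray with block (243,237), rest with driver (240,187), and stand (303,230). There are four black lids at (292,180), (336,197), (355,230) and (345,138). The red look-alikes are at (420,216), (400,250) and (361,269).

Run:
```python
from h import *
im=load('top');p=im['pixels']
c=cv2.resize(p[120:290,115:395],None,fx=2.85,fy=2.85,interpolation=cv2.INTER_CUBIC)
c=cv2.convertScaleAbs(c,alpha=1.5,beta=10)
cv2.imwrite('pics/topcrop.png',c[:,:,::-1])
m=(p.max(2)<45).astype(np.uint8)
cs,_=cv2.findContours(m,cv2.RETR_EXTERNAL,cv2.CHAIN_APPROX_NONE)
for k in cs:
    a=cv2.contourArea(k)
    if 100<a<1500:
        r=cv2.minAreaRect(k); print(a,[np.round(r[0],1),np.round(r[1],1),round(r[2],1)],onz(im,*r[0],.02)[:2].round(4))
```

```text
248.5 [array([ 58.5, 317.1]), array([48.3, 32.5]), 2.5] [0.1169 0.7144]
803.5 [array([543. , 299.5]), array([61., 18.]), 90.0] [ 0.2354 -1.0799]
157.5 [array([132.6, 244.5]), array([20.5, 12.7]), 13.0] [0.3945 0.4484]
351.0 [array([353.4, 228.3]), array([26.2, 15.1]), 60.3] [ 0.4786 -0.3755]
765.5 [array([544., 223.]), array([58., 20.]), 90.0] [ 0.5182 -1.0823]
346.0 [array([335. , 197.5]), array([26.4, 15. ]), 14.0] [ 0.5917 -0.3042]
349.5 [array([292., 180.]), array([26., 14.]), 90.0] [ 0.653  -0.1415]
105.0 [array([ 61.8, 175.5]), array([10.9, 24.8]), 46.6] [0.6465 0.7271]
290.5 [array([116.3, 173.5]), array([28.6, 38.8]), 23.6] [0.6595 0.5209]
1097.5 [array([166.2, 167.5]), array([58.4, 50.8]), 72.5] [0.6872 0.3334]
423.0 [array([344.6, 138.1]), array([27.8, 16.5]), 54.5] [ 0.8168 -0.3352]
200.0 [array([307.4,  99.1]), array([ 22. , 112.3]), 83.7] [ 0.9613 -0.1915]
106.0 [array([157.7,  77. ]), array([ 4.1, 40.2]), 2.1] [1.0317 0.379 ]
603.0 [array([252.2, 106. ]), array([222.7,  53.7]), 14.7] [0.9298 0.0163]
```

View pics/topcrop.png

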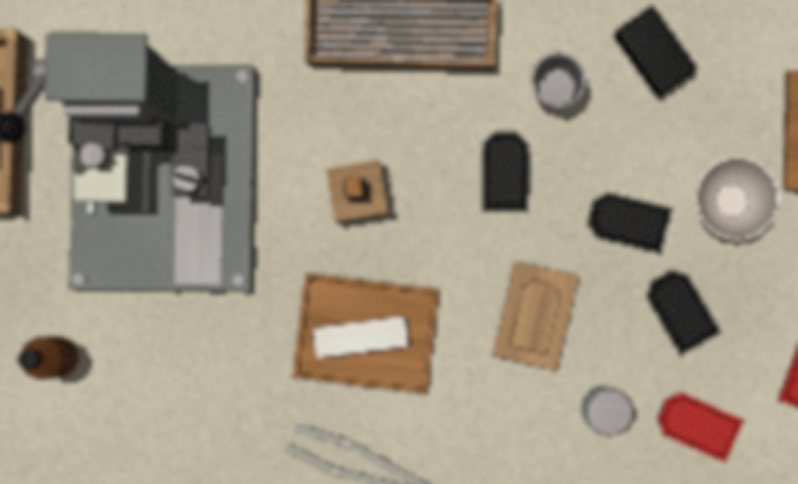

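The four black candidates in the crop:
- Crop (506,170), (630,222) and (683,312) have two cut corners and the right size, so these are lids.
- Crop (655,52) has four square corners and is bigger, so it is a decoy.

The stand at (537,315) has its cut end up. Next I'll move to a close overhead view.

```bash
cat >> h.py <<'E'
def yaw(s=None):
    s=s or get_state();R=s['ee_rot'];return np.degrees(np.arctan2(R[1,1],R[0,1]))
def to(x,y,z,yw,shiftyaw=None):
    s=get_state();p=s['ee_pos'];y0=yaw(s);d=np.array([x,y,z])-p
    turn=(y0-yw+180)%360-180
    for lab,a in(('before',y0),('after',yw)):
        c,sn=np.cos(np.radians(a)),np.sin(np.radians(a))
        print('%s-turn shift: x %.4f y %.4f z %.4f'%(lab,-d[2],c*d[0]+sn*d[1],sn*d[0]-c*d[1]),end=' | ')
    print('turn %.2f  j7 %.1f clock %.2f F %s'%(turn,np.degrees(s['joint_positions'][6]),s['clock'],np.round(s['contact_force'],1)))
E
python3 -m handwheel '[-0.036,0,0,-7,0.085,-0.036,0,0,-7,0.085,-0.036,0,0,-7,0.085,-0.036,0,0,-7,0.085,-0.036,0,0,-7,0.085,0,0,0,-7,0.085,0,0,0,-7,0.085,0,0,0,-7,0.085]'
python3 -m handwheel '[0,0,0,-7,0.085,0,0,0,-7,0.085,0,0.0178,-0.0336,0,0.085,0,0.0178,-0.0336,0,0.085,0,0.0178,-0.0336,0,0.085,0,0.0178,-0.0336,0,0.085,0,0.0178,-0.0336,0,0.085,0,0.0178,-0.0336,0,0.085]'
python3 -m handwheel '[0,0.0178,-0.0336,0,0.085,0,0.0178,-0.0336,0,0.085,0,0.0178,-0.0336,0,0.085,0,0.0178,-0.0336,0,0.085,0,0.0178,-0.0336,0,0.085,0,0.0178,-0.0336,0,0.085,0,0.0178,-0.0336,0,0.085,0,0.0178,-0.0336,0,0.085]'
python3 -m handwheel '[0,0.0178,-0.0336,0,0.085,0,0.0178,-0.0336,0,0.085,0,0,0,0,0.085,0,0,0,0,0.085]'
python3 - <<'E'
from h import *
to(.5,-.05,.42,0)
snap('wrist','w1.png')
E
```

```text
clock: 0.82
ee_pos: [0.2148, -0.5871, 0.4198]
ee_rot: [[0.0, 0.972, -0.235], [-0.001, -0.235, -0.972], [-1.0, 0.0, 0.001]]
contact_force: [0.3, 0.1, -0.1]
width: 0.085
clock: 1.48
ee_pos: [0.3215, -0.3833, 0.4191]
ee_rot: [[-0.0, 1.0, 0.001], [0.0, 0.001, -1.0], [-1.0, -0.0, -0.0]]
contact_force: [0.9, 0.2, 0.3]
width: 0.0852
clock: 2.15
ee_pos: [0.4635, -0.1144, 0.4193]
ee_rot: [[0.0, 1.0, 0.001], [-0.0, 0.001, -1.0], [-1.0, 0.0, 0.0]]
contact_force: [1.3, -0.2, 0.2]
width: 0.0849
clock: 2.48
ee_pos: [0.499, -0.0463, 0.4189]
ee_rot: [[-0.001, 1.0, 0.007], [0.001, 0.007, -1.0], [-1.0, -0.001, -0.001]]
contact_force: [0.9, -0.8, 0.3]
width: 0.0851
before-turn shift: x -0.0011 y 0.0009 z 0.0037 | after-turn shift: x -0.0011 y 0.0010 z 0.0037 | turn 0.39  j7 -6.8 clock 2.48 F [ 0.9 -0.8  0.3]
```

View pics/w1.png

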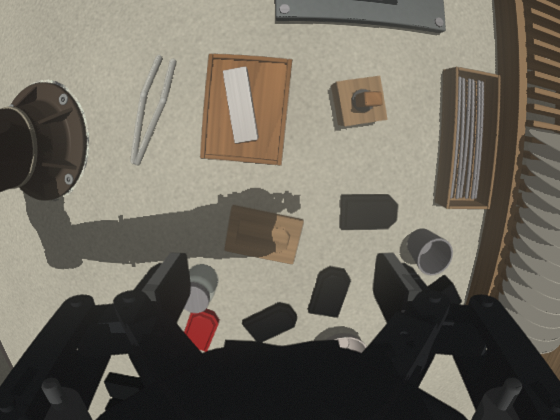

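The wrist view shows the block (240,105), tray (246,108), rest and driver (360,102), stand (263,233, partly in shadow), and lids at (368,211), (330,290) and (270,322). The press edge is at the top. Now I'll measure by contours mapped onto height planes.

```bash
cat >> h.py <<'E'
def mm(im,k,z,fish=True):
    return np.array([onz(im,u,v,z,fish)[:2] for u,v in k.reshape(-1,2)],np.float32)*1000
def rect(im,mask,seed,z,fish=True,rad=0):
    # component of the mask at seed -> rectangle in mm
    n,l=cv2.connectedComponents(mask.astype(np.uint8))
    i=l[seed[1],seed[0]]
    if i==0: return None
    k=max(cv2.findContours((l==i).astype(np.uint8),cv2.RETR_EXTERNAL,cv2.CHAIN_APPROX_NONE)[0],key=cv2.contourArea)
    q=mm(im,k,z,fish);r=cv2.minAreaRect(q)
    (w,h),a=r[1],r[2]
    if w<h: w,h,a=h,w,a+90
    m=cv2.moments(q.reshape(-1,1,2));cen=np.array([m['m10'],m['m01']])/m['m00']
    return np.round(r[0],1),(round(w,1),round(h,1)),round((a+90)%180-90,1),cen.round(1)
E
python3 - <<'E'
from h import *
im=load('wrist');p=im['pixels'].astype(int);hsv=cv2.cvtColor(im['pixels'],cv2.COLOR_RGB2HSV)
for u,v in((240,105),(215,100),(345,115),(370,97),(263,222),(280,235),(290,220),(320,30),(368,211),(330,290),(270,322),(450,30)): print(u,v,p[v,u],hsv[v,u])
H,S,V=hsv[...,0],hsv[...,1],hsv[...,2]
print('block',rect(im,(V>165)&(S<40),(240,105),.032))
print('tray',rect(im,(S>100)&(V>60)|((V>165)&(S<40)),(215,100),.010))
print('lidA',rect(im,V<60,(368,211),.016))
print('lidB',rect(im,V<60,(330,290),.016))
print('lidC',rect(im,V<60,(270,322),.016))
print('stand',rect(im,(S>75)&(V>20),(280,235),.014))
print('rest',rect(im,(S>75)&(V>60),(345,115),.06))
c=cv2.resize(im['pixels'][40:270,195:405],None,fx=2.6,fy=2.6,interpolation=cv2.INTER_CUBIC);cv2.imwrite('pics/w1c.png',cv2.convertScaleAbs(c,alpha=1.5)[:,:,::-1])
E
```

```text
240 105 [197 192 184] [ 18  17 197]
215 100 [145 110  78] [ 14 118 145]
345 115 [153 127  99] [ 16  90 153]
370 97 [146 111  80] [ 14 115 146]
263 222 [79 69 57] [16 71 79]
280 235 [154 127  97] [ 16  94 154]
290 220 [149 124  96] [ 16  91 149]
320 30 [175 171 154] [ 24  31 175]
368 211 [65 64 58] [26 27 65]
330 290 [49 48 45] [23 21 49]
270 322 [40 40 39] [30  6 40]
450 30 [172 168 151] [ 24  31 172]
block (array([431.7,  41.5]), (119.7, 37.5), -80.8, array([431.7,  41.6]))
tray (array([375. , -74.7]), (1093.5, 787.6), -3.5, array([426.5,  -9.8]))
lidA None
lidB (array([ 592.5, -302.8]), (107.0, 63.5), 77.7, array([ 592. , -304.7]))
lidC (array([ 478.3, -664.5]), (2457.3, 886.3), 0.8, array([ 486.1, -641.6]))
stand (array([ 498.1, -192.7]), (86.8, 62.4), 77.9, array([ 505.3, -193.7]))
rest (array([621.3,  49.7]), (70.2, 69.7), 11.4, array([621.2,  49.6]))
```

View pics/w1c.png

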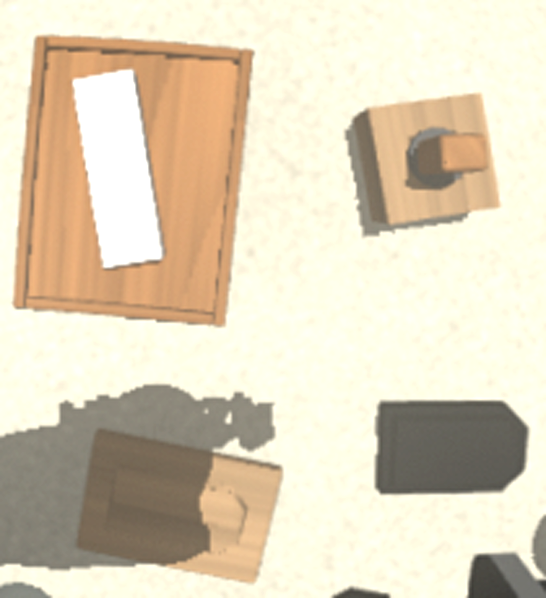

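Run:
```python
from h import *
im=load('wrist')
def P(l,z):return np.array([onz(im,195+a/2.6,40+b/2.6,z,True)[:2]*1000 for a,b in l]).round(1)
def show(n,q):print(n,q.tolist(),'mean',q.mean(0).round(1),[ (round(float(np.hypot(*(q[(i+1)%4]-q[i]))),1),round(float(np.degrees(np.arctan2(*(q[(i+1)%4]-q[i])[::-1]))),1)) for i in range(4)])
show('tray',P([(38,37),(252,50),(220,325),(15,305)],.014))
show('rest',P([(370,110),(482,94),(499,207),(387,225)],.060))
show('handle',P([(441,134),(486,133),(486,171),(441,172)],.122))
show('stand',P([(97,430),(281,466),(256,583),(78,549)],.014))
show('lidA',P([(377,402),(503,402),(503,492),(377,492)],.014))
to(.4269,.0711,.10,9.2)
```

```text
tray [[378.6, 129.4], [515.1, 117.5], [495.9, -60.2], [361.4, -46.3]] mean [437.8  35.1] [(137.0, -5.0), (178.7, -96.2), (135.2, 174.1), (176.5, 84.4)]
rest [[582.5, 75.6], [650.5, 89.8], [662.8, 21.9], [593.8, 7.8]] mean [622.4  48.8] [(69.5, 11.8), (69.0, -79.7), (70.4, -168.5), (68.7, 99.5)]
handle [[609.5, 58.3], [633.9, 60.5], [634.4, 40.4], [609.8, 38.3]] mean [621.9  49.4] [(24.5, 5.2), (20.1, -88.6), (24.7, -175.1), (20.0, 90.9)]
stand [[413.8, -131.0], [537.4, -155.5], [522.1, -243.0], [396.6, -218.1]] mean [ 467.5 -186.9] [(126.0, -11.2), (88.8, -99.9), (127.9, 168.8), (88.8, 78.8)]
lidA [[600.6, -110.7], [689.3, -109.7], [696.0, -175.0], [604.2, -174.3]] mean [ 647.5 -142.4] [(88.7, 0.6), (65.6, -84.1), (91.8, 179.6), (63.7, 93.2)]
before-turn shift: x 0.3189 y -0.0714 z -0.1197 | after-turn shift: x 0.3189 y -0.0517 z -0.1294 | turn -9.00  j7 -6.7 clock 2.53 F [-0.1 -0.8 -0.7]
```

```bash
python3 -m handwheel '[0,0,0,-4.5,0.065,0,0,0,-4.5,0.065,0.01,-0.0129,-0.0324,0,0.065,0.03,-0.0129,-0.0324,0,0.065,0.03,-0.0129,-0.0324,0,0.065,0.03,-0.0129,-0.0324,0,0.065,0.035,0,0,0,0.065,0.035,0,0,0,0.065]' 60 | head -2
python3 -m handwheel '[0.035,0,0,0,0.065,0.035,0,0,0,0.065,0.035,0,0,0,0.065,0.03,0,0,0,0.065,0.014,0,0,0,0.065,0,0,0,0,0.065,0,0,0,0,0.065]' | head -2
python3 - <<'E'
from h import *
to(.4269,.0711,.020,9.2)
E
```

```text
clock: 3.2
ee_pos: [0.4316, 0.0624, 0.2573]
clock: 3.78
ee_pos: [0.432, 0.0613, 0.1086]
before-turn shift: x 0.0886 y -0.0035 z -0.0105 | after-turn shift: x 0.0886 y -0.0035 z -0.0105 | turn -0.20  j7 -26.7 clock 3.78 F [0.3 0.2 0.5]
```

```bash
python3 -m handwheel '[0,-0.0035,-0.0105,0,0.065,0.02,0,0,0,0.065,0.02,0,0,0,0.065,0.02,0,0,0,0.065,0.018,0,0,0,0.065,0.01,0,0,0,0.065,0,0,0,0,0.065,0,0,0,0,0.03]' 60 | grep -v rot
python3 -m handwheel '[0,0,0,0,0.03,0,0,0,0,0.03,0,0,0,0,0.03,0,0,0,0,0.03]' | grep -v rot
python3 - <<'E'
from h import *
to(.4269,.0711,.020,9.2)
E
```

```text
clock: 4.45
ee_pos: [0.4276, 0.0727, 0.0216]
contact_force: [0.5, 0.6, -0.1]
width: 0.0544
clock: 4.78
ee_pos: [0.4279, 0.0726, 0.0222]
contact_force: [-2.0, 1.1, 9.4]
width: 0.0368
before-turn shift: x 0.0022 y -0.0012 z 0.0013 | after-turn shift: x 0.0022 y -0.0012 z 0.0013 | turn -0.14  j7 -37.9 clock 4.78 F [-2.   1.1  9.4]
```

```bash
python3 -m handwheel '[-0.02,0,0,0,0.03,-0.033,0,0,0,0.03,-0.033,0.0126,-0.0099,0,0.03,-0.033,0.0126,-0.0099,0,0.03,-0.033,0.0126,-0.0099,0,0.03,-0.033,0.0126,-0.0099,0,0.03,-0.033,0.0126,-0.0099,0,0.03,-0.033,0.0126,-0.0099,0,0.03]' 60 | grep -v rot
python3 -m handwheel '[-0.033,0.0126,-0.0099,0,0.03,-0.033,0.0126,-0.0099,0,0.03,-0.033,0.0126,-0.0099,0,0.03,-0.033,0.0126,-0.0099,0,0.03,0,0.0126,-0.0099,0,0.03,0,0,0,0,0.03,0,0,0,0,0.03,0,0,0,0,0.03]' | grep -v rot
python3 - <<'E'
from h import *
im=snap('wrist','w2.png')
cv2.imwrite('pics/w2.png',cv2.convertScaleAbs(im['pixels'],alpha=1.4)[:,:,::-1])
to(.55,.2,.4,9.2)
E
```

```text
clock: 5.45
ee_pos: [0.492, 0.1432, 0.2745]
contact_force: [1.8, 0.1, -4.9]
width: 0.0368
clock: 6.12
ee_pos: [0.5459, 0.2011, 0.4033]
contact_force: [-0.5, -0.7, -4.3]
width: 0.0364
before-turn shift: x 0.0032 y 0.0039 z 0.0015 | after-turn shift: x 0.0032 y 0.0039 z 0.0015 | turn -0.12  j7 -28.7 clock 6.17 F [-0.6  0.6 -3.3]
```

View pics/w2.png

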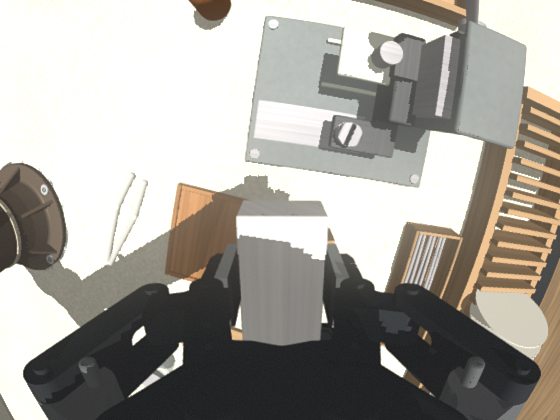

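The block is held. The press shows front corners at (266,15) and (247,161), the screw head at (348,132) with a diagonal slot, and the strip at (305,125). I'll enlarge for exact corners.

Run:
```python
from h import *
im=load('wrist');p=im['pixels']
c=cv2.resize(p[5:195,240:430],None,fx=3,fy=3,interpolation=cv2.INTER_CUBIC)
s=snap('side');q=cv2.resize(s['pixels'][270:375,155:290],None,fx=3,fy=3,interpolation=cv2.INTER_CUBIC)[:, :230*3]
a=cv2.resize(p[110:155,320:380],None,fx=6,fy=6,interpolation=cv2.INTER_CUBIC)
can=np.zeros((600,800,3),np.uint8);can[:570,:570]=c;can[:210,572:800]=cv2.resize(s['pixels'][282:324,199:245],None,fx=5,fy=5,interpolation=cv2.INTER_CUBIC)[:,:228];can[220:455,572:800]=a[:235,60:288]
cv2.imwrite('pics/press.png',cv2.convertScaleAbs(can,alpha=1.2)[:,:,::-1])
```

```text
(no output)
```

View pics/press.png

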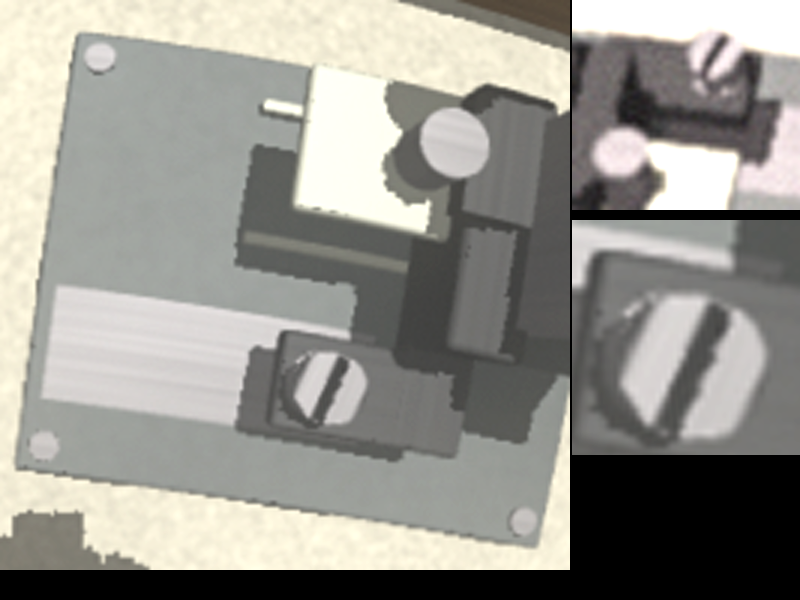

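Run:
```python
from h import *
im=load('wrist');sd=load('side')
def Q(a,b,z):return onz(im,240+a/3,5+b/3,z,True)
FL,FR,RR=[Q(*c,.024)[:2] for c in((78,34),(17,468),(536,547))]
print(FL,FR,RR,np.hypot(*(FL-FR)),np.hypot(*(RR-FR)))
for n,v in(('y',FL-FR),('x',RR-FR)):print(n,np.degrees(np.arctan2(v[1],v[0])))
c=(FL+RR)/2;print('centre',c)
s1,s2=[Q(*c_,.024)[:2] for c_ in((56,285),(41,397))];print('strip',s1,s2,np.hypot(*(s1-s2)),np.degrees(np.arctan2(*(s1-s2)[::-1])))
yw=np.radians((np.degrees(np.arctan2(*(FL-FR)[::-1]))-90+np.degrees(np.arctan2(*(RR-FR)[::-1])))/2)
X=np.array([np.cos(yw),np.sin(yw)]);Y=np.array([-X[1],X[0]])
e=c-.01*X-.05*Y;f=(s1+s2)/2+.13*X;print('yaw',np.degrees(yw),'screw from base',e,'from strip',f)
Z=lambda a,b,z:onz(im,320+(60+a-572)/6,110+(b-220)/6,z,True)
o,d=ray(im,320+(60+693-572)/6,110+(366-220)/6,True)
o2,d2=ray(sd,199+(716-572)/5,282+56/5)
A=np.c_[d,-d2];t=np.linalg.lstsq(A,o2-o,rcond=None)[0];print('tri head',o+d*t[0],o2+d2*t[1])
for z in(.117,.122,.127,.132):print(z,Z(693,366,z)[:2])
a,b=Z(722,305,.127)[:2],Z(660,435,.127)[:2];print('slot az',np.degrees(np.arctan2(*(a-b)[::-1])),np.hypot(*(a-b)))
```

```text
[0.48512829 0.42514844] [0.48939969 0.18819017] [0.78610863 0.19333069] 0.23699676361503047 0.2967534658729088
y 91.03270029238404
x 0.9925572549524377
centre [0.63561846 0.30923956]
strip [0.49558868 0.28748614] [0.49667116 0.22770007] 0.059795870725508266 91.03727703765178
yaw 1.0126287736682364 screw from base [0.62650366 0.25907064] from strip [0.62610962 0.25989057]
tri head [0.62835442 0.25964097 0.11142414] [0.62570526 0.25952641 0.11084832]
0.117 [0.62713778 0.25974869]
0.122 [0.62604679 0.25984528]
0.127 [0.6249558  0.25994188]
0.132 [0.62386481 0.26003848]
slot az 74.69357043801678 0.031120584866149163
```

```bash
python3 -m handwheel '[0.02,0,0,-6.8,0.03,0.02,0,0,-6.8,0.03,0.02,0,0,-6.8,0.03,0.02,0,0,-6.8,0.03,0.02,0,0,-6.8,0.03,0.02,0,0,-6.8,0.03,0.02,0,0,-6.8,0.03,0.02,0,0,-6.8,0.03]' 60 | grep -v rot
python3 -m handwheel '[0.02,0,0,-6.8,0.03,0.02,0,0,-6.8,0.03,0.02,0,0,-6.8,0.03,0.02,0,0,-6.8,0.03,0,0,0,0,0.03,0,0,0,0,0.03]' | grep -v rot
python3 - <<'E'
from h import *
to(.495,.2573,.045,91)
E
```

```text
clock: 6.88
ee_pos: [0.5463, 0.2006, 0.2427]
contact_force: [-0.7, 0.3, -3.3]
width: 0.0369
clock: 7.38
ee_pos: [0.5461, 0.2005, 0.1631]
contact_force: [-0.1, 0.5, -2.7]
width: 0.0365
before-turn shift: x 0.1181 y 0.0572 z -0.0506 | after-turn shift: x 0.1181 y 0.0577 z -0.0501 | turn -0.55  j7 35.6 clock 7.38 F [-0.1  0.5 -2.7]
```

```bash
python3 -m handwheel '[0,0.0288,-0.025,-0.5,0.03,0,0.0288,-0.025,0,0.03,0.03,0,0,0,0.03,0.03,0,0,0,0.03,0.03,0,0,0,0.03,0.024,0,0,0,0.03,0,0,0,0,0.03,0,0,0,0,0.03]' 60 | grep -v rot
python3 - <<'E'
from h import *
to(.555,.2583,.045,91)
E
```

```text
clock: 8.05
ee_pos: [0.4961, 0.2585, 0.0507]
contact_force: [-0.1, -0.0, -2.8]
width: 0.0367
before-turn shift: x 0.0057 y -0.0013 z 0.0589 | after-turn shift: x 0.0057 y -0.0013 z 0.0589 | turn 0.04  j7 21.2 clock 8.05 F [-0.1 -0.  -2.8]
```

```bash
python3 -m handwheel '[0.007,-0.0013,0,0,0.03,0,0,0,0,0.03,0,0,0.014,0,0.03,0,0,0.015,0,0.03,0,0,0.015,0,0.03,0,0,0.015,0,0.03,0,0,0,0,0.03,0,0,0,0,0.03]' 60 | grep -v rot
python3 -m handwheel '[0.0015,0,0,0,0.03,0.0012,0,0,0,0.03,0,0,0,0,0.03,0,0,0,0,0.03]' 60 | grep -v rot
python3 - <<'E'
from h import *
to(.555,.2583,.0402,91)
E
```

```text
clock: 8.72
ee_pos: [0.556, 0.2585, 0.0439]
contact_force: [-0.2, -1.1, -4.1]
width: 0.0367
clock: 9.05
ee_pos: [0.5543, 0.2587, 0.0404]
contact_force: [-3.0, -1.3, 1.0]
width: 0.0364
before-turn shift: x 0.0002 y -0.0004 z 0.0007 | after-turn shift: x 0.0002 y -0.0004 z 0.0007 | turn 0.24  j7 26.0 clock 9.05 F [-3.  -1.3  1. ]
```

```bash
python3 -m handwheel '[0,0,0,0,0.065,0,0,0,0,0.065,0,0,0,0,0.065,-0.02,0,0,0,0.065,-0.04,0,0,0,0.065,-0.04,0,0,0,0.065,-0.04,0,0,0,0.065,-0.04,0,0,0,0.065]' 60 | grep -v rot
python3 -m handwheel '[-0.02,-0.0345,0.01,0,0.065,0,-0.036,0.0113,0,0.065,0,-0.036,0.0113,0,0.065,0,-0.036,0.0113,0,0.065,0,-0.036,0.0113,0,0.065,0,-0.036,0.0113,0,0.065,0,0,0,0,0.065,0,0,0,0,0.065]' | grep -v rot
python3 - <<'E'
from h import *
to(.6217,.0494,.2,94)
im=snap('wrist')
u,v=proj(im,[.622,.049,.122],True);print(u,v)
u,v=int(u),int(v);a,b=max(u-70,0),max(v-60,0)
print(a,b)
c=cv2.resize(im['pixels'][b:b+120,a:a+140],None,fx=5,fy=5,interpolation=cv2.INTER_CUBIC)
cv2.imwrite('pics/drv.png',cv2.convertScaleAbs(c,alpha=1.3)[:,:,::-1])
E
```

```text
clock: 9.72
ee_pos: [0.5546, 0.2585, 0.2222]
contact_force: [0.9, -0.5, 0.1]
width: 0.0651
clock: 10.38
ee_pos: [0.6267, 0.042, 0.2396]
contact_force: [-0.5, 1.0, 0.3]
width: 0.065
before-turn shift: x 0.0396 y 0.0075 z -0.0049 | after-turn shift: x 0.0396 y 0.0077 z -0.0045 | turn -3.13  j7 56.5 clock 10.38 F [-0.5  1.   0.3]
290.4437269004776 195.7761459881787
220 135
```

View pics/drv.png

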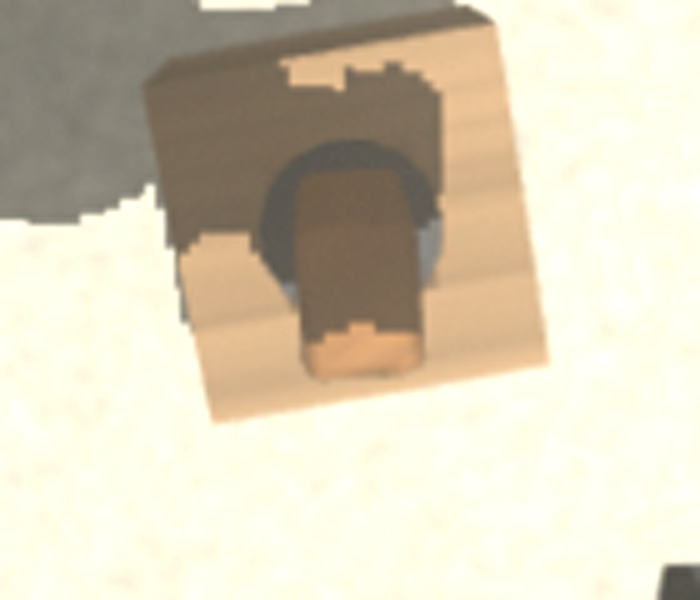

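Run:
```python
from h import *
im=load('wrist')
q=[onz(im,220+a/5,135+b/5,.122,True)[:2] for a,b in((308,375),(424,370),(361,298),(296,228),(415,225))]
print(np.array(q).round(4).tolist())
for i,j in((0,1),(0,3),(1,4)):print(np.degrees(np.arctan2(*(q[i]-q[j])[::-1])))
q=[onz(im,220+a/5,135+b/5,.06,True)[:2] for a,b in((145,85),(213,420),(548,362),(496,22))]
print(np.array(q).round(4).tolist(),np.mean(q,0));print([np.degrees(np.arctan2(*(q[(i+1)%4]-q[i])[::-1])) for i in range(4)])
to(.6217,.0494,.089,94)
```

```text
[[0.634, 0.0421], [0.6329, 0.0609], [0.621, 0.0504], [0.6097, 0.0398], [0.6089, 0.0587]]
-86.64784455718207
5.2893182785118285
5.248396432049616
[[0.594, 0.0098], [0.6623, 0.0231], [0.6491, 0.0912], [0.5806, 0.0778]] [0.62150684 0.05046175]
[np.float64(11.046357340068319), np.float64(101.0348953428312), np.float64(-168.99854738661494), np.float64(-78.86833034041332)]
before-turn shift: x 0.1510 y 0.0048 z -0.0042 | after-turn shift: x 0.1510 y 0.0050 z -0.0039 | turn -2.92  j7 56.5 clock 10.43 F [-0.7  0.8  0.2]
```

```bash
python3 -m handwheel '[0,0.0056,-0.0047,0,0.05,0,0,0,-3.5,0.05,0.035,0,0,0,0.05,0.035,0,0,0,0.05,0.035,0,0,0,0.05,0.025,0,0,0,0.05,0.015,0,0,0,0.05,0,0,0,0,0.05]' 60 | grep -v rot
python3 - <<'E'
from h import *
to(.6215,.0502,.089,94.6)
E
```

```text
clock: 11.1
ee_pos: [0.6187, 0.052, 0.0923]
contact_force: [-0.1, 0.1, -0.9]
width: 0.0499
before-turn shift: x 0.0033 y -0.0021 z 0.0026 | after-turn shift: x 0.0033 y -0.0021 z 0.0026 | turn 0.25  j7 52.4 clock 11.10 F [-0.1  0.1 -0.9]
```

```bash
python3 -m handwheel '[0.002,-0.0017,0.0024,0,0.05,0,0,0,0,0.05,0,0,0,0,0.01,0,0,0,0,0.01,0,0,0,0,0.01,0,0,0,0,0.01,0,0,0,0,0.01]' 80 | grep -v rot
python3 - <<'E'
from h import *
to(.6215,.0502,.089,94.6)
E
```

```text
clock: 11.68
ee_pos: [0.6243, 0.0496, 0.0945]
contact_force: [-0.7, -0.6, 6.8]
width: 0.0192
before-turn shift: x 0.0055 y 0.0008 z -0.0027 | after-turn shift: x 0.0055 y 0.0008 z -0.0027 | turn 0.09  j7 52.6 clock 11.68 F [-0.7 -0.6  6.8]
```

```bash
python3 -m handwheel '[-0.02,0,0,0,0.01,-0.035,0,0,0,0.01,-0.035,0,0,-7,0.01,-0.035,0,0,-7,0.01,-0.035,0,0,-7,0.01,-0.01,0,0,-7,0.01,0,0,0,-7,0.01,0,0,0,-7,0.01]' 80 | grep -v rot
python3 -m handwheel '[0,0,0,-7,0.01,0,0,0,-7,0.01,0,0,0,-7,0.01,0,0,0,-7,0.01,0,0,0,0,0.01,0,0,0,0,0.01]' 80 | grep -v rot
python3 - <<'E'
from h import *
im=snap('wrist');cv2.imwrite('pics/held.png',cv2.convertScaleAbs(im['pixels'],alpha=1.3)[:,:,::-1])
to(.6263,.2596,.255,164.7)
E
```

```text
clock: 12.35
ee_pos: [0.6238, 0.0493, 0.2646]
contact_force: [-0.2, 0.2, -1.4]
width: 0.0192
clock: 12.85
ee_pos: [0.6234, 0.0492, 0.2631]
contact_force: [0.6, 0.0, -0.4]
width: 0.0191
before-turn shift: x 0.0081 y 0.0537 z 0.2034 | after-turn shift: x 0.0081 y 0.0528 z 0.2036 | turn -0.26  j7 123.7 clock 12.90 F [ 0.3 -0.2 -1.8]
```

View pics/held.png

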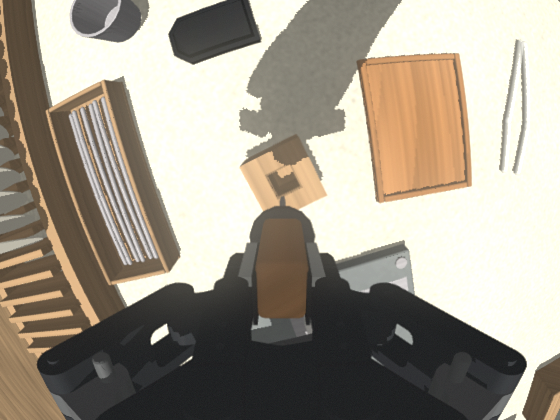

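The driver is held straight and the rest's pocket is empty at (284,183). I'll move over the screw.

```bash
python3 -m handwheel '[0,0.0088,0.0335,0,0.01,0,0.0088,0.0335,0,0.01,0,0.0088,0.0335,0,0.01,0,0.0088,0.0335,0,0.01,0,0.0088,0.0335,0,0.01,0,0.0088,0.0335,0,0.01,0,0,0,0,0.01,0,0,0,0,0.01]' 80 | grep -v rot
python3 - <<'E'
from h import *
to(.6263,.2596,.255,164.7)
E
```

```text
clock: 13.57
ee_pos: [0.6244, 0.2604, 0.2633]
contact_force: [0.2, -1.1, -1.6]
width: 0.0191
before-turn shift: x 0.0083 y -0.0021 z -0.0003 | after-turn shift: x 0.0083 y -0.0021 z -0.0003 | turn 0.08  j7 108.7 clock 13.57 F [ 0.2 -1.1 -1.6]
```

```bash
python3 -m handwheel '[0.02,-0.0021,0,0,0.01,0.02,0,0,0,0.01,0.005,0,0,0,0.01,0,0,0,0,0.01,0,0,0,0,0.01]' 80 | grep -v rot
for i in 1 2 3 4 5; do python3 -m handwheel '[0.003,0,0,0,0.01,0,0,0,0,0.01]' 80 | grep -E 'pos|force'; done
```

```text
clock: 13.98
ee_pos: [0.6281, 0.2558, 0.2186]
contact_force: [0.4, -0.1, -1.0]
width: 0.019
ee_pos: [0.628, 0.2566, 0.2159]
contact_force: [-0.0, -0.3, -1.7]
ee_pos: [0.6277, 0.2565, 0.2121]
contact_force: [-1.1, 0.5, -1.0]
ee_pos: [0.6276, 0.2564, 0.2086]
contact_force: [0.4, -0.9, -1.9]
ee_pos: [0.6276, 0.2565, 0.2055]
contact_force: [-0.9, -0.4, -0.9]
ee_pos: [0.6275, 0.2565, 0.2025]
contact_force: [-0.0, 0.7, -1.7]
```

```bash
python3 -m handwheel '[0,0.0015,0.0024,0,0.01,0,0,0,0,0.01]' 80 | grep -E 'pos|force'
for i in 1 2 3 4 5; do python3 -m handwheel '[0.002,0,0,0,0.01,0,0,0,0,0.01]' 80 | grep -E 'pos|force'; done
```

```text
ee_pos: [0.6266, 0.2599, 0.2031]
contact_force: [-0.0, 0.0, -2.5]
ee_pos: [0.6268, 0.2593, 0.2008]
contact_force: [0.6, -0.5, -1.3]
ee_pos: [0.627, 0.2595, 0.1994]
contact_force: [-0.2, -0.1, 0.7]
ee_pos: [0.6271, 0.2597, 0.199]
contact_force: [-2.7, -2.2, 12.8]
ee_pos: [0.6273, 0.2599, 0.1987]
contact_force: [-4.5, -5.6, 23.6]
ee_pos: [0.6276, 0.2608, 0.1984]
contact_force: [-5.6, -6.2, 33.1]
```

```bash
python3 -m handwheel '[-0.008,-0.001,-0.0005,0,0.01,0,0,0,7,0.01,0,0,0,7,0.01,0,0,0,7,0.01,0,0,0,7,0.01,0,0,0,0,0.01]' 80 | grep -v clock
python3 - <<'E'
from h import *
to(.6263,.2596,.2005,164.7)
print(get_state()['wrist_torque'])
E
```

```text
ee_pos: [0.6272, 0.2588, 0.2014]
ee_rot: [[-0.0, -0.724, 0.69], [-0.0, 0.69, 0.724], [-1.0, 0.0, -0.0]]
contact_force: [-2.5, 0.5, 0.7]
width: 0.0193
before-turn shift: x 0.0009 y 0.0012 z -0.0001 | after-turn shift: x 0.0009 y 0.0011 z 0.0005 | turn -28.30  j7 81.3 clock 16.32 F [-2.5  0.5  0.7]
[0.25927081 0.663243   0.03127035]
```

```bash
python3 -m handwheel '[0.0005,0.001,0,7,0.01,0,0,0,7,0.01,0,0,0,7,0.01,0,0,0,7,0.01,0.0005,0,0,7,0.01,0,0,0,7,0.01,0,0,0,7,0.01,0,0,0,7,0.01]' 80 | grep -E 'pos|force'
python3 -m handwheel '[0.0005,0,0,7,0.01,0,0,0,7,0.01,0,0,0,7,0.01,0,0,0,7,0.01,0.0005,0,0,7,0.01,0,0,0,7,0.01,0,0,0,7,0.01,0,0,0,7,0.01]' 80 | grep -E 'pos|force'
python3 - <<'E'
from h import *
to(.6263,.2596,.199,-15.3)
print(get_state()['wrist_torque'])
E
```

```text
ee_pos: [0.6262, 0.2589, 0.1999]
contact_force: [-2.9, -1.4, 2.4]
ee_pos: [0.6256, 0.2592, 0.1985]
contact_force: [-4.1, -0.1, 0.5]
before-turn shift: x -0.0005 y 0.0008 z -0.0001 | after-turn shift: x -0.0005 y 0.0006 z -0.0006 | turn 39.97  j7 -18.1 clock 17.65 F [-4.1 -0.1  0.5]
[-0.17247448  1.25572797  0.13515237]
```

```bash
python3 -m handwheel '[0,0.0006,0,7,0.01,0,0,0,7,0.01,0,0,0,7,0.01,0,0,0,7,0.01,0,0,0,7,0.01,0,0,0,7,0.01,0,0,0,0,0.01,0,0,0,0,0.01]' 80 | grep -E 'pos|force'
python3 - <<'E'
from h import *
to(.6263,.2596,.199,-15.3)
print(get_state()['wrist_torque'])
im=snap('wrist');print(proj(im,[.6263,.2596,.12],True))
u,v=map(int,proj(im,[.6263,.2596,.12],True));a,b=max(0,min(u-70,420)),max(0,min(v-60,300))
cv2.imwrite('pics/turn1.png',cv2.convertScaleAbs(cv2.resize(im['pixels'][b:b+120,a:a+140],None,fx=5,fy=5,interpolation=cv2.INTER_CUBIC),alpha=1.6)[:,:,::-1])
E
```

```text
ee_pos: [0.6257, 0.26, 0.1982]
contact_force: [-4.5, 0.5, -1.1]
before-turn shift: x -0.0008 y 0.0007 z 0.0002 | after-turn shift: x -0.0008 y 0.0007 z 0.0002 | turn -1.59  j7 -55.0 clock 18.32 F [-4.5  0.5 -1.1]
[0.18175298 1.53711056 0.07758712]
[283.04486142 215.63623128]
```

View pics/turn1.png

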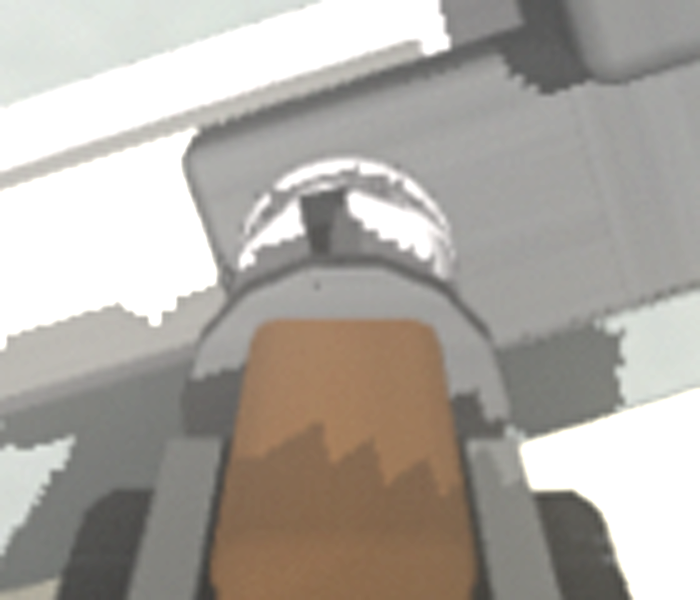

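```bash
python3 -m handwheel '[-0.008,0,0,-4,0.01,-0.008,0.0005,0,0,0.01,0,0,0,-7,0.01,0,0,0,-7,0.01,0,0,0,-7,0.01,0,0,0,-7,0.01,0,0,0,-7,0.01,0,0,0,-7,0.01]' 80 | grep -E 'pos|force'
python3 -m handwheel '[0,0,0,-7,0.01,0,0,0,-7,0.01,0,0,0,-7,0.01,0,0,0,-7,0.01,0,0,0,-7,0.01,0,0,0,-7,0.01,0,0,0,-7,0.01,0,0,0,-7,0.01]' 80 | grep -E 'pos|force'
python3 -m handwheel '[0,0,0,-7,0.01,0,0,0,-7,0.01,0,0,0,-7,0.01,0,0,0,-7,0.01,0,0,0,-7,0.01,0,0,0,-7,0.01,0,0,0,-7,0.01,0,0,0,-7,0.01]' 80 | grep -E 'pos|force'
python3 -m handwheel '[0,0,0,-7,0.01,0,0,0,-7,0.01,0,0,0,-7,0.01,0,0,0,-7,0.01,0,0,0,0,0.01,0,0,0,0,0.01]' 80 | grep -E 'pos|force'
python3 - <<'E'
from h import *
to(.6263,.2596,.1975,170)
E
```

```text
ee_pos: [0.6286, 0.2591, 0.2155]
contact_force: [0.6, 0.5, -2.7]
ee_pos: [0.6288, 0.259, 0.2154]
contact_force: [0.3, -0.7, -2.1]
ee_pos: [0.6289, 0.2589, 0.2154]
contact_force: [0.3, 0.6, -1.2]
ee_pos: [0.6286, 0.2591, 0.2151]
contact_force: [-0.0, 0.2, -1.9]
before-turn shift: x 0.0176 y 0.0023 z 0.0001 | after-turn shift: x 0.0176 y 0.0023 z 0.0001 | turn -1.49  j7 110.8 clock 20.87 F [-0.   0.2 -1.9]
```

```bash
python3 -m handwheel '[0.005,0.0025,0,0,0.01,0.005,0,0,0,0.01,0.0035,0,0,0,0.01,0.003,0,0,0,0.01,0,0,0,0,0.01]' 80 | grep -E 'pos|force'
python3 -m handwheel '[0,0,0,7,0.01,0,0,0,7,0.01,0.0005,0,0,7,0.01,0,0,0,7,0.01,0,0,0,7,0.01,0.0005,0,0,7,0.01,0,0,0,7,0.01,0,0,0,0,0.01]' 80 | grep -E 'pos|force'
python3 - <<'E'
from h import *
to(.6263,.2596,.1975,170)
print(get_state()['wrist_torque'])
E
```

```text
ee_pos: [0.6257, 0.2596, 0.1977]
contact_force: [1.2, -0.4, -3.0]
ee_pos: [0.6258, 0.2589, 0.1976]
contact_force: [1.0, -1.6, -1.0]
before-turn shift: x 0.0001 y 0.0003 z 0.0008 | after-turn shift: x 0.0001 y -0.0004 z 0.0008 | turn -50.68  j7 65.9 clock 21.95 F [ 1.  -1.6 -1. ]
[-0.55306127 -0.21782381  0.00336184]
```

```bash
python3 -m handwheel '[0.0003,0,0.0005,7,0.01,0,0,0,7,0.01,0,0,0,7,0.01,0.0003,0,0,7,0.01,0,0,0,7,0.01,0,0,0,7,0.01,0.0003,0,0,7,0.01,0,0,0,7,0.01]' 80 | grep -E 'pos|force'
python3 -m handwheel '[0.0003,0,0,7,0.01,0,0,0,7,0.01,0,0,0,7,0.01,0.0003,0,0,7,0.01,0,0,0,7,0.01,0,0,0,7,0.01,0.0003,0,0,7,0.01,0,0,0,7,0.01]' 80 | grep -E 'pos|force'
python3 -m handwheel '[0,0,0,7,0.01,0,0,0,7,0.01,0,0,0,4,0.01,0,0,0,0,0.01,0,0,0,0,0.01]' 80 | grep -E 'pos|force'
python3 - <<'E'
from h import *
to(.6263,.2596,.1955,-16.9)
print(get_state()['wrist_torque'])
im=snap('wrist');u,v=map(int,proj(im,[.6263,.2596,.12],True));a,b=max(0,min(u-70,420)),max(0,min(v-60,300));print(a,b)
cv2.imwrite('pics/turn2.png',cv2.convertScaleAbs(cv2.resize(im['pixels'][b:b+120,a:a+140],None,fx=5,fy=5,interpolation=cv2.INTER_CUBIC),alpha=1.6)[:,:,::-1])
E
```

```text
ee_pos: [0.6251, 0.2595, 0.1965]
contact_force: [-2.5, -2.8, 0.7]
ee_pos: [0.6247, 0.2607, 0.1958]
contact_force: [-2.9, -1.7, 0.8]
ee_pos: [0.625, 0.261, 0.1956]
contact_force: [-2.8, 0.6, -0.1]
before-turn shift: x 0.0001 y 0.0015 z 0.0011 | after-turn shift: x 0.0001 y 0.0017 z 0.0009 | turn 6.96  j7 -48.8 clock 23.70 F [-2.8  0.6 -0.1]
[0.1894507  1.04660771 0.0407952 ]
214 158
```

```bash
python3 -m handwheel '[-0.008,0,0,-4,0.01,-0.008,0.0015,0,0,0.01,0,0,0,-7,0.01,0,0,0,-7,0.01,0,0,0,-7,0.01,0,0,0,-7,0.01,0,0,0,-7,0.01,0,0,0,-7,0.01]' 80 | grep -E 'pos|force'
python3 -m handwheel '[0,0,0,-7,0.01,0,0,0,-7,0.01,0,0,0,-7,0.01,0,0,0,-7,0.01,0,0,0,-7,0.01,0,0,0,-7,0.01,0,0,0,-7,0.01,0,0,0,-7,0.01]' 80 | grep -E 'pos|force'
python3 -m handwheel '[0,0,0,-7,0.01,0,0,0,-7,0.01,0,0,0,-7,0.01,0,0,0,-7,0.01,0,0,0,-7,0.01,0,0,0,-7,0.01,0,0,0,-7,0.01,0,0,0,-7,0.01]' 80 | grep -E 'pos|force'
python3 -m handwheel '[0,0,0,-7,0.01,0,0,0,-7,0.01,0,0,0,-7,0.01,0,0,0,-7,0.01,0,0,0,0,0.01,0,0,0,0,0.01]' 80 | grep -E 'pos|force'
python3 - <<'E'
from h import *
to(.6263,.2596,.1955,175)
E
```

```text
ee_pos: [0.6283, 0.2598, 0.2123]
contact_force: [0.2, 0.0, -2.1]
ee_pos: [0.6284, 0.2596, 0.2123]
contact_force: [0.8, -0.1, -1.3]
ee_pos: [0.6285, 0.2595, 0.2122]
contact_force: [0.3, 1.1, -0.9]
ee_pos: [0.6281, 0.2596, 0.2118]
contact_force: [-0.4, 0.6, -1.0]
before-turn shift: x 0.0163 y 0.0018 z -0.0002 | after-turn shift: x 0.0163 y 0.0018 z -0.0002 | turn 0.43  j7 117.0 clock 26.25 F [-0.4  0.6 -1. ]
```

View pics/turn2.png

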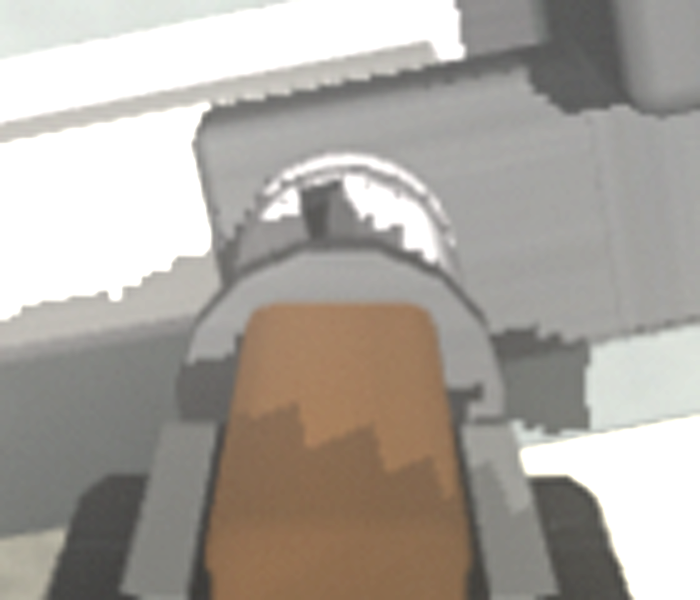

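```bash
python3 - <<'E'
from h import *
im=load('wrist')
for z in(.116,.118):
  q=[onz(im,214+a/5,158+b/5,z,True)[:2] for a,b in((322,184),(316,236),(304,190),(341,182))]
  print(np.round(q,4).tolist(),np.degrees(np.arctan2(*(q[0]-q[1])[::-1])))
E
python3 -m handwheel '[0.005,0.002,0,0,0.01,0.005,0,0,0,0.01,0.0035,0,0,0,0.01,0.002,0,0,0,0.01,0,0,0,0,0.01]' 80 | grep -E 'pos|force'
python3 -m handwheel '[0,0,0,7,0.01,0,0,0,7,0.01,0.0003,0,0,7,0.01,0,0,0,7,0.01,0,0,0,7,0.01,0.0003,0,0,7,0.01,0,0,0,7,0.01,0,0,0,7,0.01]' 80 | grep -E 'pos|force'
python3 -m handwheel '[0,0,0,7,0.01,0,0,0,7,0.01,0.0003,0,0,7,0.01,0,0,0,0,0.01,0,0,0,0,0.01]' 80 | grep -E 'pos|force'
python3 - <<'E'
from h import *
to(.6263,.2596,.1945,52)
print(get_state()['wrist_torque'])
E
```

```text
[[0.6251, 0.2756], [0.623, 0.2684], [0.6225, 0.2752], [0.6277, 0.2754]] 73.46740725975599
[[0.6252, 0.276], [0.6231, 0.269], [0.6226, 0.2756], [0.6278, 0.2759]] 73.46740725975634
ee_pos: [0.6258, 0.2598, 0.1958]
contact_force: [2.0, 0.6, -3.3]
ee_pos: [0.6259, 0.259, 0.1953]
contact_force: [1.6, -1.8, -3.8]
ee_pos: [0.6254, 0.2593, 0.1951]
contact_force: [1.0, -2.8, -2.9]
before-turn shift: x 0.0006 y 0.0002 z 0.0009 | after-turn shift: x 0.0006 y 0.0008 z 0.0005 | turn 46.88  j7 47.8 clock 27.75 F [ 1.  -2.8 -2.9]
[-0.89596205 -0.35661194  0.03758519]
```

```bash
python3 -m handwheel '[0,0,0.0005,7,0.01,0.0003,0,0,7,0.01,0,0,0,7,0.01,0,0,0,7,0.01,0,0,0,7,0.01,0,0,0,7,0.01,0,0,0,6,0.01,0,0,0,0,0.01]' 80 | grep -E 'pos|force'
python3 -m handwheel '[0,0,0,0,0.01,0,0,0,0,0.01]' 80 | grep -E 'pos|force'
python3 - <<'E'
from h import *
to(.6263,.2596,.1945,50.5)
print(get_state()['wrist_torque'])
E
```

```text
ee_pos: [0.6249, 0.2599, 0.1945]
contact_force: [-3.4, -2.2, -2.3]
ee_pos: [0.6251, 0.26, 0.1945]
contact_force: [-5.1, -2.8, -2.8]
before-turn shift: x 0.0000 y 0.0004 z 0.0012 | after-turn shift: x 0.0000 y 0.0005 z 0.0012 | turn 0.53  j7 5.4 clock 28.58 F [-5.1 -2.8 -2.8]
[-0.92858087  1.10607438  0.03385176]
```

```bash
python3 -m handwheel '[-0.008,0.0005,0.001,-4,0.01,-0.03,0,0,0,0.01,-0.03,0,0,-6,0.01,0,0,0,-7,0.01,0,0,0,-7,0.01,0,0,0,-7,0.01,0,0,0,-7,0.01,0,0,0,-6,0.01]' 80 | grep -E 'pos|force'
python3 -m handwheel '[0,-0.035,0,0,0.01,0,-0.035,0,0,0.01,0,-0.035,0,0,0.01,0,0,0,0,0.01,0,0,0,0,0.01]' 80 | grep -E 'pos|force'
python3 - <<'E'
from h import *
to(.6238,.0493,.2,94.6)
im=snap('wrist');u,v=map(int,proj(im,[.6263,.2596,.117],True));a,b=max(0,min(u-35,490)),max(0,min(v-30,360));print(u,v,a,b)
cv2.imwrite('pics/slot.png',cv2.convertScaleAbs(cv2.resize(im['pixels'][b:b+60,a:a+70],None,fx=10,fy=10,interpolation=cv2.INTER_CUBIC),alpha=1.3)[:,:,::-1])
E
```

```text
ee_pos: [0.6277, 0.2609, 0.2637]
contact_force: [1.0, 0.4, -1.4]
ee_pos: [0.6373, 0.1526, 0.2633]
contact_force: [-0.3, 1.4, -0.6]
before-turn shift: x 0.0633 y -0.1018 z -0.0217 | after-turn shift: x 0.0633 y -0.1018 z -0.0217 | turn -0.00  j7 55.0 clock 29.67 F [-0.3  1.4 -0.6]
397 190 362 160
```

View pics/slot.png

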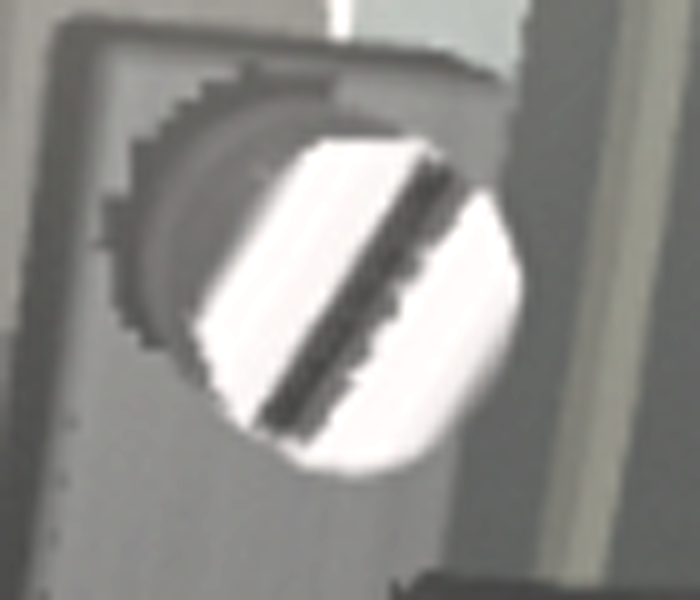

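Run:
```python
from h import *
im=load('wrist')
f=lambda a,b,z=.117:onz(im,362+a/10,160+b/10,z,True)[:2]
for A,B in(((425,155),(257,425)),((482,190),(308,440))):
  d=f(*B)-f(*A);print(np.degrees(np.arctan2(d[1],d[0])),np.hypot(*d))
# arm edge left (dark strip right edge) as reference
d=f(35,590,.095)-f(100,40,.095);print('arm edge',np.degrees(np.arctan2(d[1],d[0])))
print('centre',f(360,308))
```

```text
-25.030401396741343 0.029813177585285303
-28.224340214024124 0.028773040092884755
arm edge 1.4893921923328637
centre [0.62651399 0.26058399]
```

The slot is at -26.6°, which is a turn of about 928° and a gap of about 25.7 mm. The driver goes back to the rest next.

```bash
python3 -m handwheel '[0,-0.034,-0.007,0,0.01,0,-0.034,-0.007,0,0.01,0,-0.034,-0.007,0,0.01,0.02,0,0,0,0.01,0.02,0,0,0,0.01,0,0,0,0,0.01,0,0,0,0,0.01]' 80 | grep -E 'pos|force'
python3 - <<'E'
from h import *
to(.624,.0495,.0945,94.6)
E
```

```text
ee_pos: [0.6227, 0.0537, 0.223]
contact_force: [0.7, 0.3, -0.3]
before-turn shift: x 0.1285 y -0.0043 z 0.0009 | after-turn shift: x 0.1285 y -0.0043 z 0.0009 | turn 0.30  j7 62.0 clock 30.30 F [ 0.7  0.3 -0.3]
```

```bash
python3 -m handwheel '[0,-0.0043,0.0009,0,0.01,0.025,0,0,0,0.01,0.025,0,0,0,0.01,0.02,0,0,0,0.01,0,0,0,0,0.01,0,0,0,0,0.01]' 80 | grep -E 'pos|force'
python3 - <<'E'
from h import *
to(.624,.0495,.0945,94.6)
E
```

```text
ee_pos: [0.6247, 0.0484, 0.1538]
contact_force: [1.1, -0.4, -1.0]
before-turn shift: x 0.0593 y 0.0011 z -0.0006 | after-turn shift: x 0.0593 y 0.0011 z -0.0006 | turn 0.18  j7 59.5 clock 30.80 F [ 1.1 -0.4 -1. ]
```

```bash
python3 -m handwheel '[0.012,0.0011,-0.0006,0,0.01,0.012,0,0,0,0.01,0.012,0,0,0,0.01,0.012,0,0,0,0.01,0.008,0,0,0,0.01,0,0,0,0,0.01,0,0,0,0,0.01]' 80 | grep -E 'pos|force'
for i in 1 2 3; do python3 -m handwheel '[0.002,0,0,0,0.01,0,0,0,0,0.01]' 80 | grep -E 'pos|force'; done
python3 - <<'E'
from h import *
to(.624,.0495,.0945,94.6)
E
```

```text
ee_pos: [0.6235, 0.0488, 0.0965]
contact_force: [0.5, -0.5, -1.3]
ee_pos: [0.6237, 0.0487, 0.0949]
contact_force: [0.1, -0.6, -2.2]
ee_pos: [0.6238, 0.0488, 0.0945]
contact_force: [-4.4, -1.9, 10.0]
ee_pos: [0.6239, 0.049, 0.0944]
contact_force: [-10.5, -4.3, 28.2]
before-turn shift: x -0.0001 y 0.0005 z 0.0001 | after-turn shift: x -0.0001 y 0.0005 z 0.0001 | turn 0.09  j7 56.5 clock 31.88 F [-10.5  -4.3  28.2]
```

```bash
python3 -m handwheel '[-0.005,0,0,0,0.05,0,0,0,0,0.05,0,0,0,0,0.05,-0.02,0,0,0,0.06,-0.04,0,0,0,0.065,-0.04,0,0,3.6,0.065,-0.02,0.034,-0.011,0,0.065,0,0.034,-0.011,0,0.065]' 80 | grep -E 'pos|force'
python3 -m handwheel '[0,0.034,-0.011,0,0.065,0,0.034,-0.011,0,0.065,0,0.034,-0.011,0,0.065,0,0.034,-0.011,0,0.065,0,0,0,0,0.065,0,0,0,0,0.065]' 80 | grep -E 'pos|force'
python3 - <<'E'
from h import *
to(.5545,.2587,.0415,91)
im=snap('wrist');cv2.imwrite('pics/back.png',cv2.convertScaleAbs(im['pixels'],alpha=1.3)[:,:,::-1])
H=cv2.cvtColor(im['pixels'],cv2.COLOR_RGB2HSV)
E
```

```text
ee_pos: [0.6032, 0.1161, 0.2208]
contact_force: [0.2, 1.6, 0.0]
ee_pos: [0.5523, 0.2544, 0.216]
contact_force: [0.2, -0.8, 0.4]
before-turn shift: x 0.1745 y 0.0043 z 0.0023 | after-turn shift: x 0.1745 y 0.0043 z 0.0023 | turn 0.39  j7 38.6 clock 33.05 F [ 0.2 -0.8  0.4]
```

View pics/back.png

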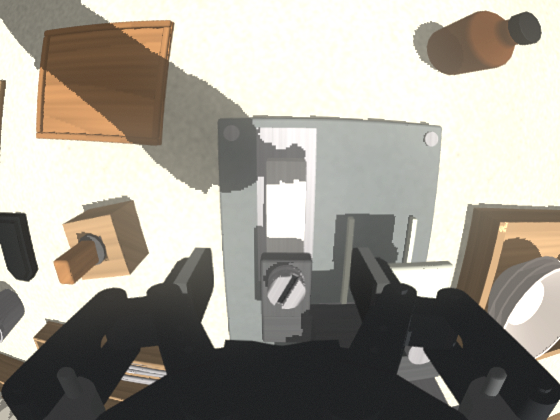

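The driver stands upright in the rest at (95,243). The block lies straight on the strip at (287,200), under the screw. I'll grip it and draw it out, reading the drag.

```bash
python3 -m handwheel '[0,0.0043,0.0023,0,0.065,0.035,0,0,0,0.065,0.035,0,0,0,0.065,0.035,0,0,0,0.065,0.035,0,0,0,0.065,0.02,0,0,0,0.065,0.012,0,0,0,0.065,0,0,0,0,0.065]' 60 | grep -E 'pos|force'
python3 - <<'E'
from h import *
to(.5545,.2587,.0415,91)
E
```

```text
ee_pos: [0.5555, 0.2537, 0.0413]
contact_force: [-0.7, -0.8, 0.1]
before-turn shift: x -0.0002 y 0.0050 z -0.0009 | after-turn shift: x -0.0002 y 0.0050 z -0.0009 | turn -0.01  j7 30.1 clock 33.77 F [-0.7 -0.8  0.1]
```

```bash
python3 -m handwheel '[-0.001,0.0048,0,0,0.065,0,0,0,0,0.065,0,0,0,0,0.03,0,0,0,0,0.03,0,0,0,0,0.03,0,0,0,0,0.03]' 60 | grep -v rot
for i in 1 2 3 4 5 6 7; do python3 -m handwheel '[0,0,-0.003,0,0.03,0,0,0,0,0.03]' | grep -E 'pos|force'; done
```

```text
clock: 34.27
ee_pos: [0.5567, 0.2604, 0.0468]
contact_force: [-2.6, -3.0, 10.8]
width: 0.0362
ee_pos: [0.5555, 0.2603, 0.0469]
contact_force: [4.2, -1.7, 4.4]
ee_pos: [0.553, 0.2604, 0.0469]
contact_force: [6.5, -0.4, 3.0]
ee_pos: [0.5501, 0.2604, 0.0469]
contact_force: [6.7, -0.1, 2.7]
ee_pos: [0.5471, 0.2604, 0.0469]
contact_force: [6.9, -0.7, 2.2]
ee_pos: [0.544, 0.2604, 0.0468]
contact_force: [6.6, -0.3, 3.0]
ee_pos: [0.5411, 0.2604, 0.0469]
contact_force: [7.3, 0.2, 2.7]
ee_pos: [0.538, 0.2604, 0.0468]
contact_force: [6.7, -1.1, 2.6]
```

```bash
for i in 1 2 3 4 5; do python3 -m handwheel '[0,0,-0.004,0,0.03,0,0,0,0,0.03]' | grep -E 'pos|force'; done
python3 - <<'E'
from h import *
to(.45,.2587,.1,91)
E
```

```text
ee_pos: [0.5339, 0.2603, 0.0469]
contact_force: [5.1, -0.3, 1.5]
ee_pos: [0.5293, 0.2604, 0.0469]
contact_force: [5.4, -0.2, 4.3]
ee_pos: [0.525, 0.2605, 0.0468]
contact_force: [3.7, -0.1, 6.7]
ee_pos: [0.5209, 0.2605, 0.0468]
contact_force: [4.1, 0.3, 7.0]
ee_pos: [0.5169, 0.2605, 0.0468]
contact_force: [4.1, 0.2, 7.2]
before-turn shift: x -0.0532 y -0.0005 z -0.0670 | after-turn shift: x -0.0532 y -0.0006 z -0.0669 | turn 0.07  j7 26.5 clock 36.27 F [4.1 0.2 7.2]
```

Measured drag is 6.7 N under the screw and 4.1 N clear of it. The vertical load change is about 4.5 N, so the screw bears about 4 N on the block and the block just drags. Next I'll take the block back to its tray.

```bash
python3 -m handwheel '[-0.003,0,-0.03,0,0.03,-0.01,0,-0.03,0,0.03,-0.03,0,0,0,0.03,-0.03,0,0,0,0.03,-0.03,0,0,0,0.03,-0.02,0,0,7,0.03,0,0,0,7,0.03,0,0,0,7,0.03]' 60| grep -E 'pos|force'
python3 -m handwheel '[0,0,0,7,0.03,0,0,0,7,0.03,0,0,0,7,0.03,0,0,0,7,0.03,0,0,0,7,0.03,0,0,0,7,0.03,0,0,0,7,0.03,0,0,0,7,0.03]' | grep -E 'pos|force'
python3 -m handwheel '[0,0,0,7,0.03,0,0,0,7,0.03,0,0,0,5,0.03,0,0,0,0,0.03]' | grep -E 'pos|force|width'
python3 - <<'E'
from h import *
to(.4405,.0639,.0298,-5)
E
```

```text
ee_pos: [0.4552, 0.2588, 0.1696]
contact_force: [-0.2, -0.3, -5.0]
ee_pos: [0.4543, 0.2584, 0.168]
contact_force: [-0.3, 0.1, -4.1]
ee_pos: [0.4543, 0.2586, 0.1681]
contact_force: [-0.4, -0.3, -4.3]
width: 0.0365
before-turn shift: x 0.1383 y 0.0036 z 0.1951 | after-turn shift: x 0.1383 y 0.0032 z 0.1951 | turn -0.12  j7 -53.5 clock 37.93 F [-0.4 -0.3 -4.3]
```

```bash
python3 -m handwheel '[0,0.0006,0.0325,0,0.03,0,0.0006,0.0325,0,0.03,0,0.0006,0.0325,0,0.03,0,0.0006,0.0325,0,0.03,0.02,0.0006,0.0325,0,0.03,0.02,0.0006,0.0325,0,0.03,0.03,0,0,0,0.03,0.03,0,0,0,0.03]' 60| grep -E 'pos|force'
python3 -m handwheel '[0.01,0,0,0,0.03,0,0,0,0,0.03,0,0,0,0,0.03]' 60| grep -E 'pos|force'
python3 - <<'E'
from h import *
to(.4405,.0639,.0298,-5)
E
```

```text
ee_pos: [0.442, 0.0614, 0.0677]
contact_force: [0.8, 0.6, -4.5]
ee_pos: [0.4418, 0.0647, 0.0585]
contact_force: [0.7, -0.5, -3.5]
before-turn shift: x 0.0287 y -0.0012 z 0.0009 | after-turn shift: x 0.0287 y -0.0012 z 0.0009 | turn 0.25  j7 -37.4 clock 38.85 F [ 0.7 -0.5 -3.5]
```

```bash
python3 -m handwheel '[0.01,-0.001,0,0,0.03,0.01,0,0,0,0.03,0.007,0,0,0,0.03,0,0,0,0,0.03,0,0,0,0,0.03]' 60| grep -E 'pos|force'
for i in 1 2; do python3 -m handwheel '[0.002,0,0,0,0.03,0,0,0,0,0.03]' 60| grep -E 'pos|force'; done
```

```text
ee_pos: [0.4409, 0.0643, 0.0313]
contact_force: [-0.2, 0.1, -3.0]
ee_pos: [0.4412, 0.0643, 0.0293]
contact_force: [1.1, 0.4, -3.3]
ee_pos: [0.4413, 0.0643, 0.0287]
contact_force: [-5.9, -1.4, 24.8]
```

```bash
python3 -m handwheel '[-0.003,0,0,0,0.06,0,0,0,0,0.06,0,0,0,0,0.06,-0.02,0,0,0,0.06,-0.04,0,0,0,0.06,-0.04,0,0,0,0.06,-0.04,0,0,0,0.06,-0.04,0,0,0,0.08]' 60| grep -E 'pos|force'
python3 -m handwheel '[-0.025,0.011,0.03,0,0.08,-0.025,0.011,0.03,0,0.08,-0.025,0.011,0.03,0,0.08,-0.025,0.011,0.03,0,0.08,-0.025,0.011,0.03,0,0.08,-0.025,0.011,0.03,0,0.08,-0.025,0.011,0.03,0,0.08,-0.02,0.011,0.03,0,0.08]' 60| grep -E 'pos|force'
python3 -m handwheel '[0,0.007,0.02,0,0.08,0,0,0,0,0.08,0,0,0,0,0.08]' 60| grep -E 'pos|force'
python3 - <<'E'
from h import *
im=snap('wrist');cv2.imwrite('pics/lids.png',cv2.convertScaleAbs(im['pixels'],alpha=1.4,beta=15)[:,:,::-1])
to(.55,-.2,.42,0)
E
```

```text
ee_pos: [0.4403, 0.0642, 0.2119]
contact_force: [2.2, -0.7, -0.6]
ee_pos: [0.5082, -0.1842, 0.4071]
contact_force: [1.1, -0.4, -0.1]
ee_pos: [0.5131, -0.2041, 0.4044]
contact_force: [-0.5, 0.7, 0.2]
before-turn shift: x -0.0157 y 0.0365 z -0.0058 | after-turn shift: x -0.0157 y 0.0369 z -0.0026 | turn -4.92  j7 7.0 clock 41.23 F [-0.8  0.5 -0.7]
```

View pics/lids.png

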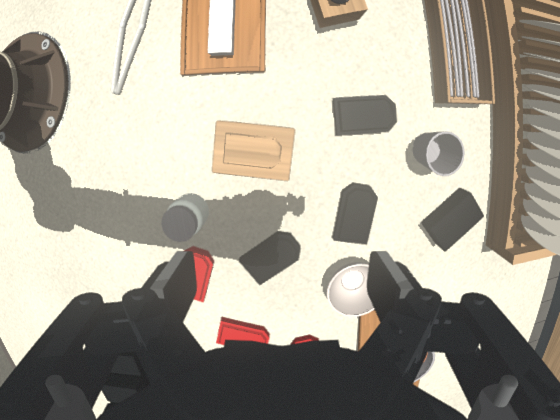

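The block is back on the tray at (221,25). The three lids are at (364,115), (355,213) and (270,257), all with cut corners. The square-cornered black decoy is at (452,220), and the stand is at (253,150).

```bash
cat >> h.py <<'E'
def lidpose(im,mask,seed,z=.016):
    n,l=cv2.connectedComponents(mask.astype(np.uint8));i=l[seed[1],seed[0]]
    k=max(cv2.findContours((l==i).astype(np.uint8),cv2.RETR_EXTERNAL,cv2.CHAIN_APPROX_NONE)[0],key=cv2.contourArea)
    q=mm(im,k,z);c,(w,h),a=cv2.minAreaRect(q)
    if w<h:w,h,a=h,w,a+90
    d=np.array([np.cos(np.radians(a)),np.sin(np.radians(a))]);m=cv2.moments(q.reshape(-1,1,2));cen=np.array([m['m10'],m['m01']])/m['m00']
    if (cen-c)@d>0:a+=180   # centroid lies away from the cut end
    return np.round(c,1),(round(w,1),round(h,1)),round((a+180)%360-180,1),round(abs((cen-c)@d),1)
E
python3 - <<'E'
from h import *
im=load('wrist');g=cv2.medianBlur(im['pixels'],3);hsv=cv2.cvtColor(g,cv2.COLOR_RGB2HSV);V=hsv[...,2];S=hsv[...,1]
print([V[v,u] for u,v in((364,115),(355,213),(270,257),(250,225),(452,220))],[tuple(hsv[v,u]) for u,v in((220,150),(253,150),(285,150))])
for t in(65,72):
  for s in((364,115),(355,213),(270,257),(452,220)):
    try:print(t,s,lidpose(im,V<t,s))
    except Exception as e:print(t,s,e)
for t in(70,80):print('stand',rect(im,(S>t)&(V>60),(220,150),.014))
M=cv2.erode(((S>75)&(V>60)).astype(np.uint8),None)
c=cv2.resize(im['pixels'][115:185,205:305],None,fx=8,fy=8,interpolation=cv2.INTER_CUBIC);cv2.imwrite('pics/stand.png',cv2.convertScaleAbs(c,alpha=1.3)[:,:,::-1])
E
```

```text
[np.uint8(70), np.uint8(65), np.uint8(51), np.uint8(88), np.uint8(58)] [(np.uint8(16), np.uint8(93), np.uint8(165)), (np.uint8(16), np.uint8(94), np.uint8(160)), (np.uint8(16), np.uint8(91), np.uint8(159))]
65 (364, 115) (array([ 285. , -277.5]), (1758.5, 1070.7), -176.7, np.float64(176.6))
65 (355, 213) (array([ 285. , -277.5]), (1758.5, 1070.7), -176.7, np.float64(176.6))
65 (270, 257) (array([ 479.3, -374.8]), (103.5, 64.8), 31.6, np.float64(2.0))
65 (452, 220) (array([ 824.9, -338.8]), (112.2, 85.1), 36.3, np.float64(0.2))
72 (364, 115) (array([ 658.4, -143.4]), (97.0, 58.9), 2.0, np.float64(1.0))
72 (355, 213) (array([ 630.5, -309.5]), (104.1, 63.4), 76.6, np.float64(1.7))
72 (270, 257) (array([ 479.4, -374.7]), (104.4, 65.2), 31.8, np.float64(2.1))
72 (452, 220) (array([ 824.6, -338.5]), (112.8, 85.7), 36.6, np.float64(0.3))
stand (array([ 466.3, -187.5]), (128.5, 88.0), -11.9, array([ 466.4, -187.3]))
stand (array([ 466.5, -187.2]), (128.1, 87.4), -11.7, array([ 466.3, -187.3]))
```

View pics/stand.png

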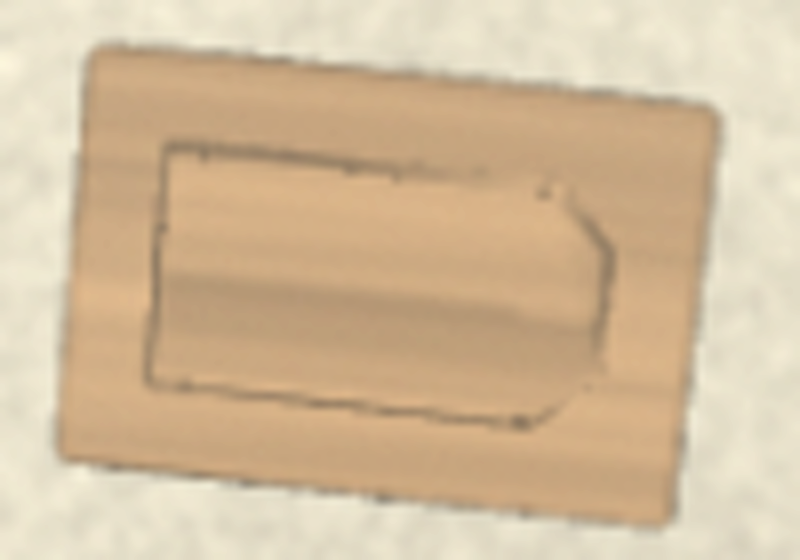

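Stand: centre (0.4665,-0.1873), heading -11.8°, with its cut end at crop (600,270) pointing away from the robot. Lid (355,213) has been knocked about 4 cm since the first look, so I'll use these fresh poses. I'll take the near lid C first.

```bash
python3 - <<'E'
from h import *
im=load('wrist');g=cv2.medianBlur(im['pixels'],3);V=cv2.cvtColor(g,cv2.COLOR_RGB2HSV)[...,2]
for t in(78,85):
  for s in((364,115),(355,213)):print(t,s,lidpose(im,V<t,s))
to(.4794,-.3747,.1,-58.2)
E
python3 -m handwheel '[0.03,0,0,7,0.08,0.03,0,0,7,0.08,0.03,0,0,7,0.08,0.03,0,0,7,0.08,0.03,0,0,7,0.08,0.03,0,0,7,0.08,0.03,0,0,7,0.08,0.03,0,0,4.2,0.08]' 30| grep -E 'pos|force'
python3 - <<'E'
from h import *
to(.4794,-.3747,.1,-58.2)
E
```

```text
78 (364, 115) (array([ 654.9, -142.9]), (105.4, 60.2), 0.2, np.float64(1.3))
78 (355, 213) (array([ 630.5, -309.5]), (104.3, 64.2), 76.4, np.float64(1.7))
85 (364, 115) (array([ 655. , -142.9]), (106.0, 60.7), 1.0, np.float64(1.7))
85 (355, 213) (array([ 630.6, -309.5]), (104.8, 64.5), 76.4, np.float64(1.8))
before-turn shift: x 0.3043 y -0.0188 z 0.1743 | after-turn shift: x 0.3043 y 0.1285 z 0.1193 | turn 53.28  j7 7.0 clock 41.23 F [-0.8  0.5 -0.7]
ee_pos: [0.5128, -0.201, 0.1638]
contact_force: [0.2, -0.7, -0.2]
before-turn shift: x 0.0638 y 0.1303 z 0.1196 | after-turn shift: x 0.0638 y 0.1300 z 0.1199 | turn -0.16  j7 -46.5 clock 41.90 F [ 0.2 -0.7 -0.2]
```

```bash
python3 -m handwheel '[0,0.026,0.024,0,0.08,0,0.026,0.024,0,0.08,0,0.026,0.024,0,0.08,0,0.026,0.024,0,0.08,0,0.026,0.024,0,0.08,0.03,0,0,0,0.08,0.03,0,0,0,0.08,0,0,0,0,0.08]' 30| grep -E 'pos|force'
python3 - <<'E'
from h import *
to(.4794,-.3747,.02,-58.2)
im=snap('wrist');g=cv2.medianBlur(im['pixels'],3);V=cv2.cvtColor(g,cv2.COLOR_RGB2HSV)[...,2]
u,v=map(int,proj(im,[.479,-.375,.02],True));print(u,v)
E
```

```text
ee_pos: [0.4772, -0.3737, 0.0999]
contact_force: [-2.0, 1.3, -1.0]
before-turn shift: x 0.0799 y 0.0020 z -0.0014 | after-turn shift: x 0.0799 y 0.0020 z -0.0014 | turn 0.13  j7 -28.6 clock 42.57 F [-2.   1.3 -1. ]
285 213
```

```bash
python3 -m handwheel '[0.03,0.002,-0.0014,0,0.08,0.025,0,0,0,0.08,0.015,0,0,0,0.08,0.008,0,0,0,0.08,0,0,0,0,0.08,0,0,0,0,0.08]' 30| grep -E 'pos|force'
for i in 1 2 3; do python3 -m handwheel '[0.003,0,0,0,0.08,0,0,0,0,0.08]' 30| grep -E 'pos|force'; done
python3 - <<'E'
from h import *
to(.4794,-.3747,.01,-58.2)
E
```

```text
ee_pos: [0.4834, -0.3774, 0.0285]
contact_force: [1.0, -0.5, 1.0]
ee_pos: [0.4831, -0.378, 0.0253]
contact_force: [1.0, -0.6, 0.1]
ee_pos: [0.4824, -0.3779, 0.0213]
contact_force: [-0.3, -0.2, -0.7]
ee_pos: [0.4821, -0.3777, 0.0178]
contact_force: [-0.2, -0.1, -0.3]
before-turn shift: x 0.0078 y -0.0040 z 0.0007 | after-turn shift: x 0.0078 y -0.0040 z 0.0007 | turn 0.09  j7 -29.5 clock 43.62 F [-0.2 -0.1 -0.3]
```

```bash
python3 -m handwheel '[0.003,-0.0038,0.0007,0,0.08,0.004,0,0,0,0.08,0,0,0,0,0.08,0,0,0,0,0.08]' 30| grep -E 'pos|force'
python3 -m handwheel '[0,0,0,0,0.05,0,0,0,0,0.05,0,0,0,0,0.05,0,0,0,0,0.05]' 30| grep -E 'pos|force|width'
python3 - <<'E'
from h import *
to(.4794,-.3747,.01,-58.2)
E
```

```text
ee_pos: [0.4794, -0.3747, 0.0107]
contact_force: [-0.4, 0.9, -0.2]
ee_pos: [0.4799, -0.3751, 0.0115]
contact_force: [-0.2, 0.4, 4.1]
width: 0.0607
before-turn shift: x 0.0015 y -0.0006 z 0.0002 | after-turn shift: x 0.0015 y -0.0006 z 0.0002 | turn 0.09  j7 -29.7 clock 44.28 F [-0.2  0.4  4.1]
```

```bash
python3 -m handwheel '[-0.01,0,0,0,0.05,-0.03,0,0,0,0.05,-0.03,0,0,7,0.05,-0.03,0,0,7,0.05,0,0,0,7,0.05,0,0,0,7,0.05,0,0,0,7,0.05,0,0,0,7,0.05]' 30| grep -E 'pos|force'
python3 -m handwheel '[0,0,0,1.6,0.05,0,0,0,0,0.05]' 30| grep -E 'pos|force|width'
python3 - <<'E'
from h import *
to(.4665,-.1873,.05,-101.8)
im=snap('wrist');cv2.imwrite('pics/z1.png',im['pixels'][:,:,::-1])
E
```

```text
ee_pos: [0.4798, -0.3748, 0.1121]
contact_force: [0.3, 0.4, -0.0]
ee_pos: [0.4799, -0.3747, 0.1115]
contact_force: [0.1, -1.0, -0.6]
width: 0.0611
before-turn shift: x 0.0615 y -0.1809 z 0.0508 | after-turn shift: x 0.0615 y -0.1807 z 0.0514 | turn 0.19  j7 -64.9 clock 45.12 F [ 0.1 -1.  -0.6]
```

```bash
python3 -m handwheel '[0,-0.03,0.0086,0,0.05,0,-0.03,0.0086,0,0.05,0,-0.03,0.0086,0,0.05,0,-0.03,0.0086,0,0.05,0,-0.03,0.0086,0,0.05,0.03,-0.03,0.0084,0,0.05,0.025,0,0,0,0.05,0,0,0,0,0.05]' 30| grep -E 'pos|force'
python3 -m handwheel '[0,0,0,0,0.05,0,0,0,0,0.05]' 30| grep -E 'pos|force|width'
python3 - <<'E'
from h import *
to(.4665,-.1873,.0255,-101.8)
E
```

```text
ee_pos: [0.4638, -0.1865, 0.0542]
contact_force: [-1.1, -0.2, -0.6]
ee_pos: [0.4665, -0.1908, 0.0582]
contact_force: [0.6, -0.3, -0.6]
width: 0.0611
before-turn shift: x 0.0327 y -0.0035 z 0.0007 | after-turn shift: x 0.0327 y -0.0034 z 0.0007 | turn 0.09  j7 -82.2 clock 46.00 F [ 0.6 -0.3 -0.6]
```

```bash
python3 -m handwheel '[0.01,-0.0035,0.0007,0,0.05,0.01,0,0,0,0.05,0,0,0,0,0.05,0,0,0,0,0.05]' 30| grep -E 'pos|force'
for i in 1 2 3 4 5; do python3 -m handwheel '[0.003,0,0,0,0.05,0,0,0,0,0.05]' 30| grep -E 'pos|force'; done
```

```text
ee_pos: [0.4659, -0.1866, 0.0374]
contact_force: [0.4, -0.6, -0.1]
ee_pos: [0.4662, -0.1862, 0.0343]
contact_force: [0.6, 0.0, -0.7]
ee_pos: [0.4659, -0.1858, 0.031]
contact_force: [0.5, -0.4, -0.1]
ee_pos: [0.4659, -0.1858, 0.0278]
contact_force: [-0.6, -0.3, -1.0]
ee_pos: [0.4667, -0.1863, 0.0254]
contact_force: [0.4, -1.2, 1.4]
ee_pos: [0.4675, -0.1865, 0.0237]
contact_force: [-1.7, 0.2, 20.4]
```

```bash
python3 -m handwheel '[-0.003,0,0,0,0.08,0,0,0,0,0.08,0,0,0,0,0.08,-0.02,0,0,0,0.08,-0.04,0,0,-6.3,0.08,-0.04,0,0,-6.3,0.08,-0.03,0,0,0,0.08,0,0,0,0,0.08]' 30| grep -E 'pos|force'
python3 - <<'E'
from h import *
to(.655,-.1429,.16,-89.2)
E
```

```text
ee_pos: [0.469, -0.1868, 0.1606]
contact_force: [0.2, -0.2, -0.6]
before-turn shift: x 0.0006 y -0.0409 z -0.1867 | after-turn shift: x 0.0006 y -0.0413 z -0.1866 | turn 0.11  j7 -72.8 clock 47.83 F [ 0.2 -0.2 -0.6]
```

```bash
python3 -m handwheel '[0,-0.007,-0.031,0,0.08,0,-0.007,-0.031,0,0.08,0,-0.007,-0.031,0,0.08,0,-0.007,-0.031,0,0.08,0,-0.007,-0.031,0,0.08,0,-0.007,-0.031,0,0.08,0,0,0,0,0.08,0,0,0,0,0.08]' 30| grep -E 'pos|force'
python3 - <<'E'
from h import *
im=snap('wrist');cv2.imwrite('pics/z2.png',im['pixels'][:,:,::-1]);g=cv2.medianBlur(im['pixels'],3);V=cv2.cvtColor(g,cv2.COLOR_RGB2HSV)[...,2]
u,v=map(int,proj(im,[.655,-.143,.02],True));print(u,v,V[v,u])
for t in(60,70,78,85):
  try:print(t,lidpose(im,V<t,(u,v)))
  except Exception as e:print(t,e)
to(.655,-.1429,.025,-89.2)
E
```

```text
ee_pos: [0.6522, -0.1395, 0.1537]
contact_force: [-0.6, -0.3, -0.1]
285 192 56
60 (array([ 644.3, -145.8]), (78.5, 54.9), 1.0, np.float64(5.2))
70 (array([ 653.7, -142.6]), (97.0, 61.8), 0.7, np.float64(2.2))
78 (array([ 656. , -142.6]), (104.0, 62.4), 0.9, np.float64(2.3))
85 (array([ 656. , -142.5]), (104.0, 62.7), 1.0, np.float64(1.8))
before-turn shift: x 0.1289 y 0.0024 z -0.0040 | after-turn shift: x 0.1289 y 0.0024 z -0.0040 | turn 0.13  j7 -80.7 clock 48.55 F [-0.2  0.   0.5]
```

```bash
python3 -m handwheel '[0,0.0022,-0.004,0,0.08,0.03,0,0,0,0.08,0.03,0,0,0,0.08,0.03,0,0,0,0.08,0.025,0,0,0,0.08,0.014,0,0,0,0.08,0,0,0,0,0.08,0,0,0,0,0.08]' 30| grep -E 'pos|force'
python3 - <<'E'
from h import *
to(.656,-.1425,.0105,-89.1)
E
```

```text
ee_pos: [0.655, -0.1436, 0.0264]
contact_force: [1.5, 0.4, 1.1]
before-turn shift: x 0.0159 y -0.0010 z -0.0010 | after-turn shift: x 0.0159 y -0.0010 z -0.0010 | turn -0.04  j7 -80.6 clock 49.22 F [1.5 0.4 1.1]
```

```bash
python3 -m handwheel '[0.006,-0.001,-0.001,0,0.08,0.006,0,0,0,0.08,0.003,0,0,0,0.08,0,0,0,0,0.08,0,0,0,0,0.05,0,0,0,0,0.05,0,0,0,0,0.05,0,0,0,0,0.05]' 30| grep -E 'pos|force|width'
python3 - <<'E'
from h import *
to(.656,-.1425,.0105,-89.1)
E
python3 -m handwheel '[-0.01,0,0,0,0.05,-0.03,0,0,0,0.05,-0.04,0,0,6.3,0.05,-0.03,0,0,6.3,0.05,0,0,0,0,0.05,0,0,0,0,0.05]' 30| grep -E 'pos|force|width'
python3 - <<'E'
from h import *
to(.467,-.1865,.12,-101.8)
E
```

```text
ee_pos: [0.6566, -0.1421, 0.0118]
contact_force: [-1.3, -0.3, 4.2]
width: 0.061
before-turn shift: x 0.0013 y 0.0004 z 0.0006 | after-turn shift: x 0.0013 y 0.0004 z 0.0006 | turn -0.01  j7 -80.7 clock 49.88 F [-1.3 -0.3  4.2]
ee_pos: [0.6579, -0.1422, 0.1241]
contact_force: [-0.2, 0.6, -1.3]
width: 0.0611
before-turn shift: x 0.0041 y 0.0821 z 0.1779 | after-turn shift: x 0.0041 y 0.0824 z 0.1778 | turn 0.12  j7 -91.1 clock 50.38 F [-0.2  0.6 -1.3]
```

```bash
python3 -m handwheel '[0,0.0137,0.0296,0,0.05,0,0.0137,0.0296,0,0.05,0,0.0137,0.0296,0,0.05,0,0.0137,0.0296,0,0.05,0,0.0137,0.0296,0,0.05,0,0.0137,0.0296,0,0.05,0.03,0,0,0,0.05,0.01,0,0,0,0.05]' 30| grep -E 'pos|force'
python3 -m handwheel '[0,0,0,0,0.05,0,0,0,0,0.05]' 30| grep -E 'pos|force|width'
python3 - <<'E'
from h import *
to(.467,-.1865,.055,-101.8)
E
```

```text
ee_pos: [0.4625, -0.1866, 0.079]
contact_force: [0.5, 0.4, -1.2]
ee_pos: [0.466, -0.1858, 0.0805]
contact_force: [-0.0, 1.3, 0.3]
width: 0.0609
before-turn shift: x 0.0255 y 0.0004 z -0.0012 | after-turn shift: x 0.0255 y 0.0004 z -0.0012 | turn 0.18  j7 -83.0 clock 51.22 F [-0.   1.3  0.3]
```

```bash
python3 -m handwheel '[0.01,0.0004,-0.0012,0,0.05,0.01,0,0,0,0.05,0.008,0,0,0,0.05,0,0,0,0,0.05,0,0,0,0,0.05]' 30| grep -E 'pos|force'
for i in 1 2 3 4 5; do python3 -m handwheel '[0.003,0,0,0,0.05,0,0,0,0,0.05]' 30| grep -E 'pos|force'; done
```

```text
ee_pos: [0.4665, -0.1869, 0.0525]
contact_force: [0.5, -0.5, 0.2]
ee_pos: [0.4669, -0.1871, 0.0501]
contact_force: [-1.1, 0.2, -0.0]
ee_pos: [0.4668, -0.1871, 0.047]
contact_force: [0.2, 0.2, -0.3]
ee_pos: [0.4667, -0.1871, 0.0439]
contact_force: [0.4, -0.2, -0.5]
ee_pos: [0.4669, -0.1872, 0.0417]
contact_force: [-2.7, 1.0, 9.0]
ee_pos: [0.4679, -0.1873, 0.0398]
contact_force: [-4.2, 1.7, 23.3]
```

```bash
python3 -m handwheel '[-0.004,0,0,0,0.08,0,0,0,0,0.08,0,0,0,0,0.08,-0.02,0,0,0,0.08,-0.04,0,0,0,0.08,-0.04,0,0,-6.8,0.08,-0.03,0,0,-6.8,0.08,0,0,0,-6.8,0.08]' 30| grep -E 'pos|force'
python3 -m handwheel '[0,0,0,-6.8,0.08,0,0,0,-6.8,0.08,0,0,0,-6.8,0.08,0,0,0,-6.8,0.08,0,0,0,-6.8,0.08,0,0,0,-6.8,0.08,0,0,0,-6.8,0.08,0,0,0,-6.8,0.08]' 30| grep -E 'pos|force'
python3 -m handwheel '[0,0,0,-6.8,0.08,0,0,0,-6.8,0.08,0,0,0,0,0.08]' 30| grep -E 'pos|force'
python3 - <<'E'
from h import *
to(.6305,-.3095,.16,-13.6)
E
```

```text
ee_pos: [0.4699, -0.1881, 0.1778]
contact_force: [1.1, 0.0, 0.2]
ee_pos: [0.4666, -0.187, 0.1717]
contact_force: [0.7, -0.3, -0.0]
ee_pos: [0.4666, -0.1871, 0.1717]
contact_force: [0.6, -0.9, -0.4]
before-turn shift: x 0.0117 y 0.1872 z 0.0824 | after-turn shift: x 0.0117 y 0.1881 z 0.0804 | turn 0.60  j7 -3.1 clock 54.05 F [ 0.6 -0.9 -0.4]
```

```bash
python3 -m handwheel '[0,0.0315,0.0135,0.6,0.08,0,0.0315,0.0135,0,0.08,0,0.0315,0.0135,0,0.08,0,0.0315,0.0135,0,0.08,0,0.0315,0.0135,0,0.08,0,0.0307,0.0135,0,0.08,0,0,0,0,0.08,0,0,0,0,0.08]' 30| grep -E 'pos|force'
python3 - <<'E'
from h import *
im=snap('wrist');cv2.imwrite('pics/z3.png',im['pixels'][:,:,::-1]);g=cv2.medianBlur(im['pixels'],3);V=cv2.cvtColor(g,cv2.COLOR_RGB2HSV)[...,2]
u,v=map(int,proj(im,[.6305,-.3095,.02],True));print(u,v,V[v,u])
for t in(60,70,78,85):
  try:print(t,lidpose(im,V<t,(u,v)))
  except Exception as e:print(t,e)
to(.6305,-.3095,.025,-13.6)
E
```

```text
ee_pos: [0.6308, -0.3116, 0.1705]
contact_force: [-0.4, 0.8, 0.0]
280 189 58
60 (array([ 626.1, -333.2]), (60.8, 58.1), -12.4, np.float64(0.1))
70 (array([ 631.7, -313.7]), (98.0, 61.8), 75.8, np.float64(3.4))
78 (array([ 632. , -311.4]), (104.4, 62.2), 76.4, np.float64(2.0))
85 (array([ 632.4, -311.7]), (104.4, 62.8), 75.8, np.float64(2.2))
before-turn shift: x 0.1459 y 0.0002 z -0.0011 | after-turn shift: x 0.1459 y 0.0002 z -0.0011 | turn -0.49  j7 2.4 clock 54.77 F [ 0.8 -0.1 -0.4]
```

```bash
python3 -m handwheel '[0.03,0.001,0,0,0.08,0.03,0,0,0,0.08,0.03,0,0,0,0.08,0.03,0,0,0,0.08,0.02,0,0,0,0.08,0.005,0,0,0,0.08,0,0,0,0,0.08,0,0,0,0,0.08]' 30| grep -E 'pos|force'
python3 - <<'E'
from h import *
to(.632,-.3115,.0105,-13.9)
E
```

```text
ee_pos: [0.6316, -0.3106, 0.0285]
contact_force: [-0.8, 0.8, 0.9]
before-turn shift: x 0.0180 y 0.0006 z 0.0008 | after-turn shift: x 0.0180 y 0.0006 z 0.0008 | turn -0.03  j7 0.8 clock 55.43 F [-0.8  0.8  0.9]
```

```bash
python3 -m handwheel '[0.006,0.0006,0.0008,0,0.08,0.006,0,0,0,0.08,0.005,0,0,0,0.08,0,0,0,0,0.08,0,0,0,0,0.05,0,0,0,0,0.05,0,0,0,0,0.05,0,0,0,0,0.05]' 30| grep -E 'pos|force|width'
python3 - <<'E'
from h import *
to(.632,-.3115,.0105,-13.9)
E
python3 -m handwheel '[-0.01,0,0,0,0.05,-0.03,0,0,0,0.05,-0.04,0,0,0,0.05,-0.03,0,0,6.8,0.05,0,0,0,6.8,0.05,0,0,0,6.8,0.05,0,0,0,6.8,0.05,0,0,0,6.8,0.05]' 30| grep -E 'pos|force|width'
python3 -m handwheel '[0,0,0,6.8,0.05,0,0,0,6.8,0.05,0,0,0,6.8,0.05,0,0,0,6.8,0.05,0,0,0,6.8,0.05,0,0,0,6.8,0.05,0,0,0,6.8,0.05,0,0,0,6.3,0.05]' 30| grep -E 'pos|force|width'
python3 - <<'E'
from h import *
to(.467,-.187,.12,-101.8)
E
```

```text
ee_pos: [0.6319, -0.3119, 0.0105]
contact_force: [-0.3, 1.0, 1.9]
width: 0.0611
before-turn shift: x 0.0000 y 0.0000 z -0.0004 | after-turn shift: x 0.0000 y 0.0000 z -0.0004 | turn -0.01  j7 0.7 clock 56.10 F [-0.3  1.   1.9]
ee_pos: [0.6318, -0.3118, 0.1214]
contact_force: [0.8, 0.7, -0.0]
width: 0.061
ee_pos: [0.6318, -0.3115, 0.121]
contact_force: [0.4, 0.3, -0.4]
width: 0.0612
before-turn shift: x 0.0010 y -0.0871 z 0.1873 | after-turn shift: x 0.0010 y -0.0882 z 0.1868 | turn -0.33  j7 -72.9 clock 57.43 F [ 0.4  0.3 -0.4]
```

```bash
python3 -m handwheel '[0,-0.0146,0.0311,-0.3,0.05,0,-0.0146,0.0311,0,0.05,0,-0.0146,0.0311,0,0.05,0,-0.0146,0.0311,0,0.05,0,-0.0146,0.0311,0,0.05,0,-0.0146,0.0311,0,0.05,0.01,0,0,0,0.05,0.01,0,0,0,0.05]' 30| grep -E 'pos|force'
python3 -m handwheel '[0,0,0,0,0.05,0,0,0,0,0.05]' 30| grep -E 'pos|force|width'
python3 - <<'E'
from h import *
to(.467,-.187,.0575,-101.8)
E
```

```text
ee_pos: [0.466, -0.1874, 0.1012]
contact_force: [1.3, -1.3, -0.7]
ee_pos: [0.4672, -0.1892, 0.1001]
contact_force: [1.4, -0.1, -0.5]
width: 0.0611
before-turn shift: x 0.0426 y -0.0021 z 0.0006 | after-turn shift: x 0.0426 y -0.0021 z 0.0006 | turn 0.27  j7 -78.4 clock 58.27 F [ 1.4 -0.1 -0.5]
```

```bash
python3 -m handwheel '[0.01,-0.0021,0.0006,0,0.05,0.01,0,0,0,0.05,0.011,0,0,0,0.05,0,0,0,0,0.05,0,0,0,0,0.05]' 30| grep -E 'pos|force'
for i in 1 2 3 4 5; do python3 -m handwheel '[0.003,0,0,0,0.05,0,0,0,0,0.05]' 30| grep -E 'pos|force'; done
```

```text
ee_pos: [0.4658, -0.1865, 0.0682]
contact_force: [-0.4, -0.1, 0.4]
ee_pos: [0.4664, -0.1866, 0.0661]
contact_force: [0.5, 0.1, 0.1]
ee_pos: [0.4663, -0.1864, 0.0631]
contact_force: [0.0, 0.2, 0.0]
ee_pos: [0.4661, -0.1864, 0.0599]
contact_force: [-0.5, 0.7, -1.2]
ee_pos: [0.4661, -0.1864, 0.0568]
contact_force: [0.3, 0.4, 0.0]
ee_pos: [0.4667, -0.1865, 0.0554]
contact_force: [-4.3, 1.4, 19.3]
```

```bash
python3 -m handwheel '[-0.004,0,0,0,0.08,0,0,0,0,0.08,0,0,0,0,0.08,-0.02,0,0,0,0.08,-0.04,0,0,0,0.08,-0.04,0,0,0,0.08,-0.04,0,0,0,0.08,-0.04,0,0,0,0.08]' 30| grep -E 'pos|force'
python3 -m handwheel '[-0.04,0,0,0,0.08,-0.04,0,0,0,0.08,-0.04,0,0,0,0.08,0,0,0,0,0.08,0,0,0,0,0.08,0,0,0,0,0.08]' 30| grep -E 'pos|force'
python3 - <<'E'
from h import *
im=snap('wrist');sd=snap('side');tp=snap('top')
can=np.zeros((600,800,3),np.uint8);can[:420,:560]=im['pixels']
u,v=map(int,proj(im,[.467,-.187,.06],True));print(u,v)
z=cv2.resize(im['pixels'][max(v-40,0):v+40,u-40:u+40],(240,240),interpolation=cv2.INTER_CUBIC);can[:240,560:800]=z
u,v=map(int,proj(sd,[.467,-.187,.04]));z=cv2.resize(sd['pixels'][v-20:v+20,u-20:u+20],(240,240),interpolation=cv2.INTER_CUBIC);can[240:480,560:800]=z
u,v=map(int,proj(tp,[.55,-.05,.02]));print(u,v);can[420:600,:560]=cv2.resize(tp['pixels'][v-45:v+45,u-140:u+140],(560,180))
cv2.imwrite('pics/final.png',cv2.convertScaleAbs(can,alpha=1.3)[:,:,::-1])
E
```

```text
ee_pos: [0.4656, -0.1864, 0.2398]
contact_force: [1.5, -0.0, -0.5]
ee_pos: [0.466, -0.1863, 0.3575]
contact_force: [-0.4, 0.2, -0.7]
281 165
266 206
```

View pics/final.png

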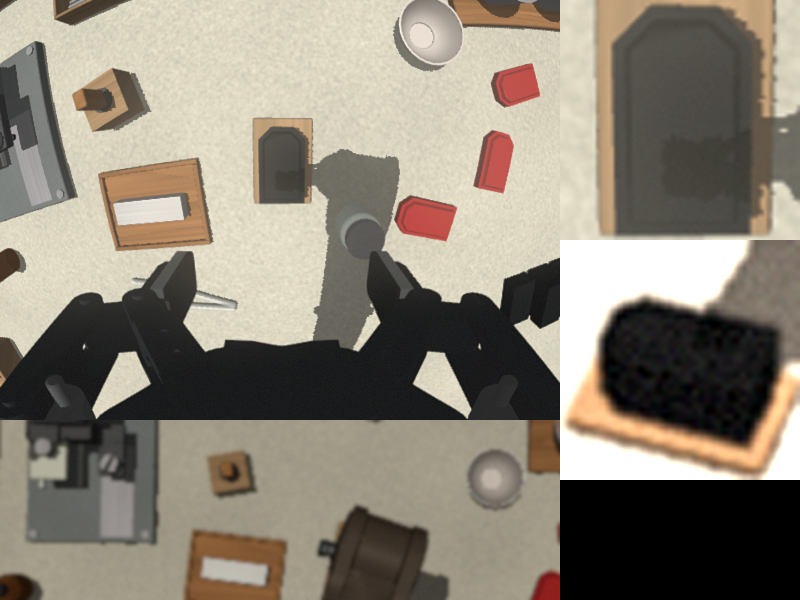

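The stack stands square on the stand at (285,165) with its cut corners aligned. The block is on the tray at (150,208), the driver is in its rest at (100,98), and the bowl and jar are still standing. I'm handing in.

```bash
python3 -c "
from h import *
s=get_state();print(s['clock'],s['contact_force'])
print(job_done())"
```

```text
60.8333 [ 0.63328117 -0.22764681  0.96737429]
the job is handed in; nothing more can be done
None
```

The lid press is set, everything is back in its place, and the job was handed in at 60.8 s with nothing touching the robot.

- **Setting the screw:** I laid the block under the screw and turned it down only with the driver, in three strokes, lifting and re-seating the blade between them. The last close-up put the slot at a turn of about 928°, which is a gap of about 25.7 mm.
- **Drag check:** Drawing the block out took 6.7 N under the screw and 4.1 N clear of it. The vertical load changed by about 4 N, matching the 3.7 N expected from that gap, so the block drags without being clamped.
- **Driver and block:** The driver stopped in its rest at the same height it was picked from, 94.5 mm at the tool. The block is on the tray.
- **Lids:** Three lids were present; the fourth black piece is a larger, square-cornered look-alike and was left alone. Each lid went down past the pad below to the expected height before resisting, and the stack looks square with cut corners over cut corners. One lid had been knocked about 4 cm, so I measured it again before picking it up.

**Limits of the checks:** The final picture shows the bowl and jar undisturbed, but the cup was outside it and the bottle was only partly in view. The turn count assumes the slot lies along the press's x axis at zero turn, which the drag reading supports. The early triangulated height of the screw head, 111 mm, disagreed with about 122 mm found by touching it with the driver. I trusted the touch, and the drag reading bore it out.

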